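# Lock the device cassettes and load the test chest under its propped lid

## Robot

A 7-joint arm with a two-finger parallel gripper is mounted at the origin on the work surface. World frame = base frame: x ahead of the robot, y to its left, z up, the work surface at z = 0. Lengths are in m, angles in degrees, forces in N, time in s.
With the tool pointing down it reaches from about 0.4 to 0.875 m from the base axis. Payload 6.5 kg.
Tool frame: the origin (TCP) lies midway between the tips of the shut fingers; the grasp point (between the pads) lies 19 mm behind it; z points along the fingers, y is the line along which they close (so a half turn about z gives the same grasp; the last joint's range is limited). The gripper opens to 88 mm and grips with 3 to 60 N. Pads are 18 mm wide; open, the fingers measure 123 mm over their backs; the gripper's body (75 mm by 187 mm) begins 45 mm behind the grasp point.
Start: joints at [-73.923, 30.733, -0.252, 88.115, 0.149, 61.152, -4.079], TCP at [0.221, 0.611, 0.239] pointing down, gripper open.
Joint ranges: [-154.64, 154.64], [-21.42, 123.67], [-72.66, 72.17], [13.99, 137.28], [-74.86, 254.86], [10.95, 109.41], [-158.01, 158.01]. Speed limits (degrees/s): [136.94, 136.94, 180, 180, 180, 180, 180].

## Interface

Orientations are given as a 3x3 rotation matrix whose columns are the frame's x, y, z axes.
In Python, from workcell import status, eyes, job gives the robot as it stands.
- The arm moves only by the tool move_arm, never from a script. Its argument "deltas" is a list of rows, each a list of 6 numbers: the shift along the tool's x, y, z in cm, then the turn, a rotation vector about the tool's x, y, z in degrees. A call has 1 to 12 rows; each row shifts and turns the commanded pose from where the row before left it, along the tool's axes as they then stand; what a row does not reach is not made up. A row lasts 1/8 s, in which the tool goes at most 62.5 mm and 10.7 degrees, less where a joint would pass 70% of its speed; a pose out of reach is approached as far as the arm can. A call is refused whole if a number of a shift passes 6.25 or a number of a turn 10.7, either way. A call with a gripper value outside its range is refused whole. "fingers" is the opening, from 0 (shut) to 1 (fully open), set as the call begins (left out, the last holds). The fingers move at their own pace and stop on an object; the grip force is fixed at half the most. Time passes only in rows, so rows that do not move let the fingers close. It gives the time, the measured TCP pose, the force, the opening and the grip force at its end, in the units of the state.
- status.get_state(): the state, without advancing time (a new reading comes with each control period).
- eyes.camera(name): name is "scene" or "side" or "wrist"; returns (picture, depth): 480x640x3 uint8, blue, green, red; 480x640 float32, m along the optical axis (not along the pixel's ray), 0 where there is no reading.
- eyes.camera_info(name): a dict with "K" (3x3 intrinsics, pixels), "xyz" and "attitude" of the camera in the world. Camera axes: x right, y down, z forward; pixel columns grow to the right and rows downward; lengths in m; the calibration is good to about 2 mm. The wrist camera is an equidistant fisheye: a pixel r from the principal point sees the ray r / f radians off the axis. A picture is of the moment at which its call begins: read the wrist's pose just before it. camera_info takes no time and is no camera call; for the wrist camera it gives the pose at the moment of the call.
- job.close_job(): hands the job in; it is judged then, once.
The state is a dict: "time": time; "joints": joint angles; "qd": joint speeds; "joint_torque": joint torques, N m; "eef_pos": TCP position; "ee_rot": TCP orientation; "contact_force": force on the tool from outside, world axes, zero at the start; "torque": the same for the moment, N m; "width": opening from 0.0 (shut) to 1.0 (fully open); "finger_force": force on a finger pad.
Only numpy, scipy, OpenCV 4.12 (cv2) and the standard library are available. Lean on these libraries where they do the work, as an engineer would, in place of code of your own. Each camera call takes 0.05 s, during which the arm holds its last target. There are 200 camera calls.

## Task

Raise the clear lid of the blue test chest, swing the prop rod up out of its clip and let the lid down so that its yellow slot rests on the rod's tip and stays open by itself. Push both red plugs of every white cassette fully home on the anvil's brass nose, turning the cassette round between the two, and stand all the cassettes upright on the floor of the propped-open chest. Then fold the rod back down into its clip and shut the lid fully, leaving the other things on the bench where they are.

Things in the scene. Friction and masses are not known exactly. Their poses are not given: they have to be found in the camera images.
- chest: Fixed blue open-topped test chest on the bench: 220 mm deep (own x), 260 mm wide (own y), 60 mm high, walls 8 mm, inner floor 8 mm above the bench. Origin: centre of its underside. Own +x points from the front wall (robot side) to the hinge wall, +y to the side that carries the prop rod, z up.
- lid (a joint): Angle of the clear lid (220 x 260 x 8 mm, 0.8 kg) about a hinge along the chest's own y, in the chest's frame 110 mm behind centre and 64 mm up. 0 shut; grows as the front edge rises; stop at 1.55. Let go below about 1.43 the damped hinge sinks shut; above that (nearly upright) the lid stays until pushed. On the raised rod it stands at 1.25.
- lid_handle (a point): Middle of the lid's round steel bar handle: 12 mm thick, 110 mm long along the chest's own y, held by a small arm at each end 45 mm clear in front of the lid's front edge, 265 mm from the hinge line. When shut it is 64 mm above the bench, in front of the chest.
- lid_slot (a point): Where the rod's ball tip sits in the lid: an open slot on the underside of the yellow lug that sticks out of the lid's side (chest's own +y), 190 mm from the hinge line. The slot is 28 mm long (along the lid), between two lips 14 mm deep; the point is the centre of a ball touching its bottom.
- rod (a joint): Angle of the steel prop rod about its pivot (chest's frame: 90 mm in front of centre, 175 mm to +y, 30 mm up). 0: level in its open clip (no grip), tip towards the hinge end; grows as the tip swings up, in a plane of the chest's x and z. Its end stop 1.02 is the propping angle: the lid, lowered from nearly upright, takes the tip into its slot. Stiff (0.1 N m), stays where left.
- rod_grip (a point): Middle of the rod's red grip sleeve, 16 mm thick, 50 mm long, 100 mm from the pivot; 30 mm above the bench when stowed, with at least 36 mm free on both sides.
- rod_tip (a point): Centre of the rod's 14 mm ball tip, 247.5 mm from the pivot (the rod is 10 mm thick).
- anvil: Fixed steel anvil, base 55 x 90 mm and 10 mm thick, 45 mm tall in all. Origin: on the bench, 40 mm behind the nose tip (the base reaches 20 mm in front of it). Its brass nose points along its own -x.
- anvil_nose (a point): Tip of the anvil's rounded brass nose, 10 mm thick, standing 32 mm out of the steel block, 18 mm above the bench; nose points along the anvil's own -x.
- cas1: White polymer cassette with a titanium device window on top: 80 mm (own x) x 34 mm (own y) x 36 mm tall, about 0.25 kg. Origin: centre of its underside. A red locking plug in each end face. May be absent (None).
- cas1_p (a joint): Travel (m) of the red plug in the +x end of cas1: 20 mm across, its centre 18 mm above the underside, in a 22 mm opening. At 0 it stands 5 mm proud of the end face, at 0.010 it is fully home, 5 mm below the face. Stiff: slides at about 5 N and stays.
- cas1_q (a joint): Travel (m) of the red plug in the -x end of cas1: 20 mm across, its centre 18 mm above the underside, in a 22 mm opening. At 0 it stands 5 mm proud of the end face, at 0.010 it is fully home, 5 mm below the face. Stiff: slides at about 5 N and stays.
- cas2: White polymer cassette with a titanium device window on top: 80 mm (own x) x 34 mm (own y) x 36 mm tall, about 0.25 kg. Origin: centre of its underside. A red locking plug in each end face. May be absent (None).
- cas2_p (a joint): Travel (m) of the red plug in the +x end of cas2: 20 mm across, its centre 18 mm above the underside, in a 22 mm opening. At 0 it stands 5 mm proud of the end face, at 0.010 it is fully home, 5 mm below the face. Stiff: slides at about 5 N and stays.
- cas2_q (a joint): Travel (m) of the red plug in the -x end of cas2: 20 mm across, its centre 18 mm above the underside, in a 22 mm opening. At 0 it stands 5 mm proud of the end face, at 0.010 it is fully home, 5 mm below the face. Stiff: slides at about 5 N and stays.
- cas3: White polymer cassette with a titanium device window on top: 80 mm (own x) x 34 mm (own y) x 36 mm tall, about 0.25 kg. Origin: centre of its underside. A red locking plug in each end face. May be absent (None).
- cas3_p (a joint): Travel (m) of the red plug in the +x end of cas3: 20 mm across, its centre 18 mm above the underside, in a 22 mm opening. At 0 it stands 5 mm proud of the end face, at 0.010 it is fully home, 5 mm below the face. Stiff: slides at about 5 N and stays.
- cas3_q (a joint): Travel (m) of the red plug in the -x end of cas3: 20 mm across, its centre 18 mm above the underside, in a 22 mm opening. At 0 it stands 5 mm proud of the end face, at 0.010 it is fully home, 5 mm below the face. Stiff: slides at about 5 N and stays.
- jar: Bystander, to be left alone: squat glass specimen jar with white cap, 60 mm across, 55 mm tall. Origin: centre of its underside.
- pacemaker: Bystander, to be left alone: bare round titanium pacemaker, 48 mm across, 8 mm thick, clear head, lying flat. Origin: centre of its underside.
- header: Bystander, to be left alone: white polymer connector header, 34 x 20 x 16 mm. Origin: centre of its underside.
- gauge: Bystander, to be left alone: steel calipers lying flat, 130 mm long, 5 to 14 mm thick, jaws to one side. Origin: centre of its underside.
- torque: Bystander, to be left alone: red plastic torque handle, 28 mm across, 135 mm with its steel shank, lying down. Origin: centre of its underside.
- dish: Bystander, to be left alone: small steel bowl, 80 mm across, 30 mm tall. Origin: centre of its underside.
Mind the look-alikes: they are no part of the job. What is shaped like the cas3 but pink or turquoise is not meant. Leave any black or pink look-alike of the cas1 alone.

How it is judged:
By the outcome, as a careful person would: the job done as asked, in the order asked, and still so for the second after the job is handed in, with the robot touching nothing.
Of cas1, cas2, cas3 only 2 to 3 are there at a start; the rules pass over those that are not, and their reading is None.
At some moment in a run one of cas1, cas2, cas3 may be knocked a few centimetres aside while the robot is not near it.
Once in a run the grip may slacken for a moment while it holds something.
It also fails if it takes over 210 s, if anything falls off the work surface, if the arm or the gripper's body presses on something with over 40 N, if the wrist force passes 120 N, or if a joint passes its speed limit or range.

## Working session

There is one attempt and no reset: what is moved stays moved. The work goes in short steps, Python scripts to look and compute and a tool call to move; the robot and the scene stay as the last step left them, time stands still between calls to the robot, and variables do not carry over. Pictures are saved under pics/ and viewed, at most 14 in all, crops included, and the job is handed in when it is done.

Besides the shell and the picture viewer there is one more tool, called by a JSON object that holds its "name" and its "arguments", one argument or row to a line. move_arm: Moves the arm, as the interface text tells. Its arguments: {"type":"object","properties":{"deltas":{"type":"array","items":{"type":"array","items":{"type":"number"}}},"fingers":{"type":"number"}},"required":["deltas"]}

```bash
mkdir -p pics; ls; cat > h.py <<'E'
import numpy as np, cv2, sys
sys.path.insert(0,'.')
from workcell import status, eyes, job
def shot(n,f):
    i=eyes.camera_info(n); p,d=eyes.camera(n); cv2.imwrite(f'pics/{f}.png',p); np.savez(f'pics/{f}.npz',p=p,d=d,K=i['K'],t=i['xyz'],R=i['attitude'],n=n); return p,d,i
def world(d,i,u,v):
    K=np.array(i['K']);z=d[int(v),int(u)]
    return np.array(i['xyz'])+np.array(i['attitude'])@(z*np.array([(u-K[0,2])/K[0,0],(v-K[1,2])/K[1,1],1]))
def cloud(d,i):
    K=np.array(i['K']);v,u=np.mgrid[:480,:640]
    c=np.stack([(u-K[0,2])/K[0,0]*d,(v-K[1,2])/K[1,1]*d,d],-1)
    return c@np.array(i['attitude']).T+np.array(i['xyz'])
E
python3 - <<'E'
from h import *
for n in('scene','side'):
    p,d,i=shot(n,n+'0'); print(n,i)
print(status.get_state())
print(eyes.camera_info('wrist'))
E
```

```text
pics
scene {'K': array([[470.34745136,   0.        , 320.71672989],
       [  0.        , 470.34745136, 239.14331149],
       [  0.        ,   0.        ,   1.        ]]), 'xyz': array([ 0.95328611, -0.61325023,  1.23068878]), 'attitude': array([[ 7.64611332e-01,  5.51289415e-01, -3.33840520e-01],
       [ 6.44491497e-01, -6.53660088e-01,  3.96685264e-01],
       [ 4.70163314e-04, -5.18467424e-01, -8.55097251e-01]])}
side {'K': array([[577.41941218,   0.        , 315.65396187],
       [  0.        , 577.41941218, 239.44678289],
       [  0.        ,   0.        ,   1.        ]]), 'xyz': array([0.22362704, 1.08522904, 1.35538614]), 'attitude': array([[-0.97675343, -0.14306518,  0.15964052],
       [-0.21360073,  0.71241258, -0.66846319],
       [-0.01809611, -0.68702304, -0.72641026]])}
{'time': 0.1, 'joints': array([-73.92406346,  30.77291994,  -0.25368094,  88.16489089,
         0.14896481,  61.15154791,  -4.07899096]), 'qd': array([ 0.08846423, -0.058292  ,  0.04890767, -0.11657282, -0.0502239 ,
       -0.03074186,  0.01739127]), 'joint_torque': array([ 2.10184211e-03, -5.72074378e
[... 189 characters left out ...]
  3.39802922e-01, -4.13080472e-04],
       [ 3.39803152e-01,  9.40495388e-01, -1.49799738e-03],
       [-1.20523608e-04, -1.54922745e-03, -9.99998793e-01]]), 'contact_force': array([ 0.02689998,  0.38910635, -0.62750867]), 'torque': array([-0.01232448, -0.02953872, -0.00011255]), 'finger_force': 0.0, 'width': 0.997071512837666}
{'K': array([[371.64829954,   0.        , 311.5339196 ],
       [  0.        , 371.64829954, 240.21541911],
       [  0.        ,   0.        ,   1.        ]]), 'xyz': array([0.15160029, 0.63694429, 0.38301792]), 'attitude': array([[ 0.33989806,  0.90093366,  0.26979224],
       [ 0.94046033, -0.32502669, -0.0994586 ],
       [-0.00191593,  0.28753468, -0.95776831]])}
```

View pics/scene0.png

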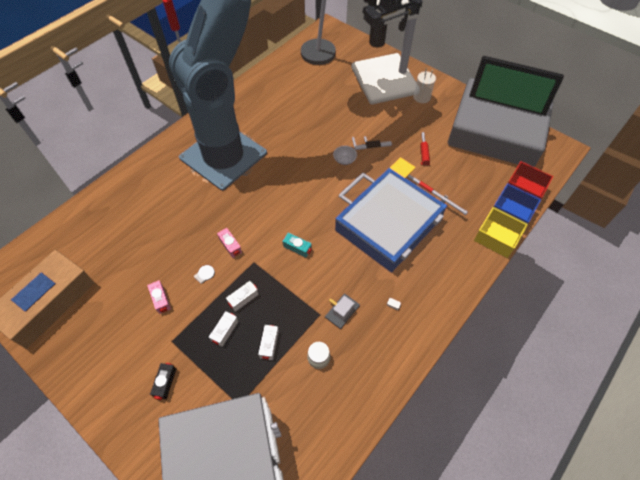

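View pics/side0.png

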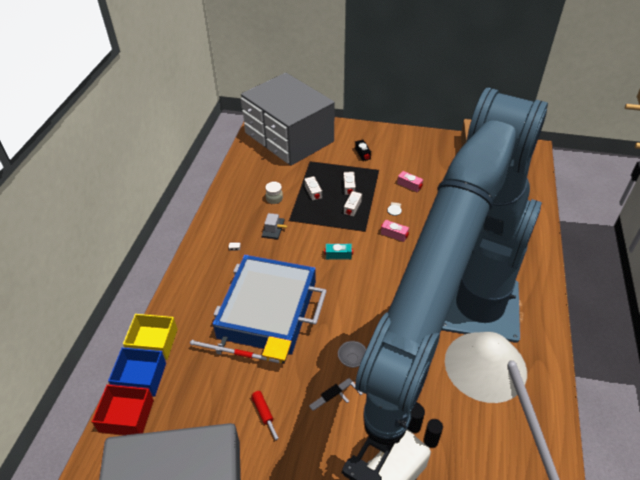

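The scene view shows three white cassettes on the black mat at (242,295), (223,328) and (268,341). The pink ones at (229,241) and (158,296), the turquoise one at (297,243) and the black one at (163,381) are decoys. The chest is at (392,217), with its handle at (355,190) and the rod grip at (428,187). The anvil is at (343,310).

```bash
python3 - <<'E'
from h import *
def load(f):
    z=np.load(f'pics/{f}.npz'); return z['p'],z['d'],dict(K=z['K'],xyz=z['t'],attitude=z['R'])
p,d,i=load('scene0'); C=cloud(d,i)
H=C[...,2]; hsv=cv2.cvtColor(p,cv2.COLOR_BGR2HSV)
def comps(m,amin=15,rs=True):
    n,l,s,c=cv2.connectedComponentsWithStats(m.astype(np.uint8))
    for k in range(1,n):
        if s[k,4]>=amin:
            q=C[l==k]; r=cv2.minAreaRect((q[:,:2]*1000).astype(np.float32))
            print(c[k].round(0),s[k,4],'med',np.median(q,0).round(3),'rect',np.round(r[0],1),np.round(r[1],1),round(r[2],1))
print('table z',np.median(H[250:300,330:480]))
print('white cass top'); m=(H>.03)&(H<.045)&(d>0); m[:260]=0;m[400:]=0;m[:,:150]=0;m[:,420:]=0; comps(m)
print('chest lid top'); m=(H>.055)&(H<.08)&(d>0); m2=np.zeros_like(m);m2[150:280,320:480]=m[150:280,320:480]; comps(m2)
blue=(hsv[...,0]>100)&(hsv[...,0]<125)&(hsv[...,1]>150); b=np.zeros_like(blue); b[160:280,325:460]=blue[160:280,325:460]; print('blue');comps(b&(H>.05))
ye=(hsv[...,0]>18)&(hsv[...,0]<35)&(hsv[...,1]>120); b=np.zeros_like(ye); b[150:180,380:420]=ye[150:180,380:420];print('yellow');comps(b&(H>.02))
b=np.zeros_like(ye); b[285:320,320:345]=ye[285:320,320:345];print('brass');comps(b&(H>.012),3)
red=((hsv[...,0]>172)|(hsv[...,0]<6))&(hsv[...,1]>150)&(H>.005)&(H<.1); b=np.zeros_like(red); b[130:400,150:470]=red[130:400,150:470];print('red');comps(b,4)
print('anvil');b=np.zeros_like(ye); b[285:335,320:365]=((H>.035)&(H<.055))[285:335,320:365]; comps(b)
cv2.imwrite('pics/crop1.png',cv2.resize(p[150:370,190:470],None,fx=2.8,fy=2.7,interpolation=cv2.INTER_CUBIC))
E
```

```text
table z 0.0001173855682197189
white cass top
[390. 263.] 43 med [0.696 0.002 0.037] rect [694.3   7.6] [49.1 23.6] 39.5
[157. 295.] 326 med [ 0.259 -0.49   0.036] rect [ 255.6 -489.2] [34.3 87.7] 66.0
[241. 294.] 350 med [ 0.433 -0.338  0.036] rect [ 431.8 -336.6] [81.5 36.8] 79.5
[343. 308.] 154 med [ 0.675 -0.192  0.043] rect [ 673.5 -185.7] [35.6 52.5] 0.8
[222. 327.] 388 med [ 0.464 -0.439  0.036] rect [ 462.4 -437.8] [35.6 81.2] 13.3
[268. 341.] 393 med [ 0.582 -0.389  0.036] rect [ 580.8 -387.1] [34.7 83.5] 32.1
[316. 362.] 34 med [ 0.719 -0.35   0.033] rect [ 711.7 -348.4] [45.4 14. ] 17.9
[161. 380.] 462 med [ 0.447 -0.634  0.036] rect [ 446.1 -633.2] [37.1 84.3] 30.9
chest lid top
[390. 212.] 6091 med [0.596 0.131 0.068] rect [580.9 163.9] [323.9 284. ] 88.1
blue
[382. 178.] 36 med [0.5   0.222 0.07 ] rect [499.4 213.6] [106.1  17.7] 78.3
[351. 214.] 94 med [0.496 0.024 0.069] rect [ 704.5 -242.5] [ 81.2 892.8] 33.1
[407. 236.] 180 med [0.7   0.061 0.07 ] rect [652.4 132.7] [253.3 108.1] 87.9
yellow
[402. 167.] 259 med [0.527 0.299 0.068] rect [ 715.5 -149.1] [  73.7 1040.4]
[... 189 characters left out ...]
d [0.616 0.306 0.036] rect [615.3 309.1] [45.2 17.1] 5.1
[309. 251.] 11 med [ 0.481 -0.105  0.024] rect [ 480.6 -104.7] [ 3.8 17.9] 22.0
[236. 252.] 25 med [ 0.32  -0.249  0.025] rect [ 319.3 -248.6] [16.5  8. ] 77.8
[163. 309.] 30 med [ 0.296 -0.506  0.023] rect [ 294.2 -506.1] [19.8  7.3] 68.2
[215. 343.] 7 med [ 0.473 -0.478  0.019] rect [ 473.9 -477.9] [10.3  1.4] 15.3
[265. 358.] 10 med [ 0.603 -0.422  0.024] rect [ 603.  -422.1] [12.   2.7] 41.8
[168. 363.] 6 med [ 0.423 -0.595  0.026] rect [ 424.3 -594.2] [13.2  3.2] 19.7
[158. 397.] 26 med [ 0.47  -0.667  0.025] rect [ 468.3 -668.9] [18.4  6.1] 35.0
anvil
[343. 306.] 244 med [ 0.674 -0.188  0.044] rect [ 673.4 -185.6] [36.  52.5] 1.7
```

View pics/crop1.png

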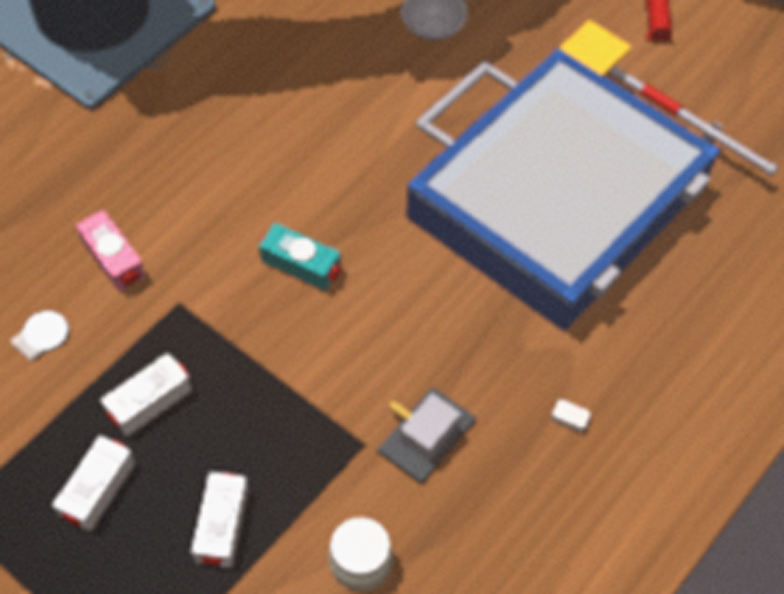

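Enlarged, the three on the mat are white with red plugs, so they are the real ones. Next I'll fit the chest pose.

```bash
cat >> h.py <<'E'
def wcloud(d,i):
    K=np.array(i['K']);v,u=np.mgrid[:480,:640].astype(float)
    x=(u-K[0,2])/K[0,0];y=(v-K[1,2])/K[1,1];r=np.hypot(x,y)+1e-9
    c=np.stack([np.tan(r)*x/r*d,np.tan(r)*y/r*d,d],-1)
    return c@np.array(i['attitude']).T+np.array(i['xyz'])
def load(f):
    z=np.load(f'pics/{f}.npz'); return z['p'],z['d'],dict(K=z['K'],xyz=z['t'],attitude=z['R'])
def go(xyz,yaw=None):
    "deltas from now in tool axes: cm, and turn about tool z (deg); tool assumed near down"
    s=status.get_state();R=s['ee_rot'];p=s['eef_pos'];a=np.degrees(np.arctan2(R[1,0],R[0,0]))
    print('TCP',p.round(4),'yaw',a.round(1),'z',R[:,2].round(3),'F',s['contact_force'].round(1),'w',round(s['width'],3),'ff',round(s['finger_force'],1),'t',round(s['time'],1))
    if xyz is not None: print(' shift cm (tool)',(R.T@(np.array(xyz)-p)*100).round(2),'turn z',None if yaw is None else round((a-yaw+180)%360-180,1))
E
python3 - <<'E'
from h import *
for f in('scene0','side0'):
    p,d,i=load(f);C=cloud(d,i);m=(C[...,2]>.06)&(C[...,2]<.078)&(C[...,0]>.4)&(C[...,0]<.78)&(C[...,1]>-.04)&(C[...,1]<.36)&(d>0);q=C[m]
    def edge(ax,lo,hi,f_):
        o=1-ax;P=[]
        for a in np.arange(lo,hi,.008):
            s=q[(q[:,ax]>=a)&(q[:,ax]<a+.008)]
            if len(s): P.append((a+.004,np.percentile(s[:,o],f_)))
        P=np.array(P);k=np.polyfit(P[:,0],P[:,1],1);return k
    print(f,'back x(y)',edge(1,.03,.22,98),'handle/front',edge(1,.1,.16,2),'front2 y<.06',edge(1,.02,.06,2),'right y(x)',edge(0,.52,.68,2),'left y(x) x>.58',edge(0,.6,.68,98))
    hsv=cv2.cvtColor(p,cv2.COLOR_BGR2HSV)
    ye=(hsv[...,0]>18)&(hsv[...,0]<35)&(hsv[...,1]>120)&(abs(C[...,0]-.53)<.06)&(abs(C[...,1]-.3)<.06); print('lug',C[ye].min(0).round(3),C[ye].max(0).round(3))
    br=(hsv[...,0]>14)&(hsv[...,0]<35)&(hsv[...,1]>120)&(abs(C[...,0]-.635)<.03)&(abs(C[...,1]+.187)<.03)&(C[...,2]>.015);print('brass',C[br].min(0).round(3),C[br].max(0).round(3),np.median(C[br],0))
    rd=((hsv[...,0]>172)|(hsv[...,0]<6))&(hsv[...,1]>150)&(C[...,2]>.02)&(abs(C[...,0]-.616)<.04)&(abs(C[...,1]-.306)<.03);r=C[rd];print('sleeve',r.min(0).round(3),r.max(0).round(3),np.median(r,0).round(3))
    ro=(abs(C[...,2]-.033)<.012)&(C[...,0]>.64)&(C[...,0]<.8)&(abs(C[...,1]-.305)<.03);r=C[ro];print('rod',np.polyfit(r[:,0],r[:,1],1),r[:,0].max())
go([.45,.135,.13],90)
E
```

```text
scene0 back x(y) [0.03671662 0.7048088 ] handle/front [0.04733611 0.4393435 ] front2 y<.06 [0.01353426 0.49074765] right y(x) [-0.03877591  0.02902638] left y(x) x>.58 [-0.04333471  0.28438447]
lug [0.492 0.269 0.06 ] [0.557 0.327 0.074]
brass [ 0.626 -0.191  0.017] [ 0.648 -0.182  0.026] [ 0.63612229 -0.18766957  0.02224695]
sleeve [0.593 0.299 0.026] [0.638 0.318 0.045] [0.616 0.306 0.036]
rod [-0.03875839  0.33145587] 0.7684393831312972
side0 back x(y) [0.036183   0.70190484] handle/front [0.00072534 0.44215609] front2 y<.06 [0.00709595 0.48928133] right y(x) [-0.03983354  0.0387612 ] left y(x) x>.58 [-0.03595803  0.28854682]
lug [ 0.493  0.267 -0.004] [0.574 0.334 0.076]
brass [ 0.624 -0.19   0.016] [ 0.656 -0.177  0.028] [ 0.63873386 -0.18140807  0.0195714 ]
sleeve [0.59  0.304 0.025] [0.638 0.322 0.046] [0.614 0.316 0.036]
rod [-0.01035828  0.31680023] 0.7681516069341192
TCP [0.2207 0.6108 0.2379] yaw 160.1 z [-0.    -0.001 -1.   ] F [ 0.   0.4 -0.6] w 0.997 ff 0.0 t 0.1
 shift cm (tool) [-37.73 -36.94  10.85] turn z 70.1
```

Chest: origin about (0.599, 0.1365), yaw -2.2°. The two views and the sleeve agree. I'm moving above the handle.

{"name": "move_arm", "arguments": {
  "deltas": [
    [-3.35,-3.31,0.7,0,0,0],
    [-3.35,-3.31,0.7,0,0,0],
    [-3.35,-3.31,0.7,0,0,0],
    [-3.35,-3.31,0.7,0,0,0],
    [-3.35,-3.31,0.7,0,0,0],
    [-3.35,-3.31,0.7,0,0,0],
    [-3.35,-3.31,0.7,0,0,0],
    [-3.35,-3.31,0.7,0,0,0],
    [-3.35,-3.31,0.7,0,0,0],
    [-3.35,-3.31,0.7,0,0,0],
    [-3.35,-3.31,0.7,0,0,0]
  ],
  "fingers": 0.5
}}

```text
time: 1.48
eef_pos: [0.4441, 0.1422, 0.1615]
ee_rot: [[-0.941, 0.34, -0.0], [0.34, 0.941, 0.0], [0.0, -0.0, -1.0]]
contact_force: [1.9, -0.4, 0.1]
width: 0.503
finger_force: 0.0
```

{"name": "move_arm", "arguments": {
  "deltas": [
    [0,0,0,0,0,10.3],
    [0,0,0,0,0,10.3],
    [0,0,0,0,0,10.3],
    [0,0,0,0,0,10.3],
    [0,0,0,0,0,10.3],
    [0,0,0,0,0,10.3],
    [0,0,0,0,0,10.3],
    [0,0,0,0,0,0],
    [0,0,0,0,0,0]
  ]
}}

```text
time: 2.6
eef_pos: [0.4436, 0.1436, 0.1616]
ee_rot: [[0.031, 1.0, -0.0], [1.0, -0.031, -0.0], [-0.0, -0.0, -1.0]]
contact_force: [0.0, -0.2, 0.3]
width: 0.498
finger_force: 0.0
```

```bash
python3 - <<'E'
from h import *
p,d,i=shot('wrist','w1');C=wcloud(d,i)
m=(C[...,2]>.05)&(C[...,2]<.08)&(C[...,0]>.42)&(C[...,0]<.47)&(abs(C[...,1]-.14)<.07)&(d>0)
q=C[m];print(len(q),np.median(q,0),q.min(0),q.max(0))
for y in np.arange(.08,.21,.02):
    s=q[abs(q[:,1]-y)<.01]; 
    if len(s):print(y.round(2),s[:,0].min().round(4),s[:,0].max().round(4),s[:,2].max().round(3))
go([.444,.1425,.045],87.8)
E
```

```text
3623 [0.44621574 0.14817203 0.0678635 ] [0.43679405 0.08272728 0.058634  ] [0.46999475 0.20334781 0.07117906]
0.08 0.4368 0.4699 0.07
0.1 0.437 0.47 0.071
0.12 0.4377 0.4495 0.07
0.14 0.4384 0.45 0.071
0.16 0.4392 0.4512 0.071
0.18 0.4399 0.4517 0.071
0.2 0.4406 0.47 0.071
TCP [0.4436 0.1436 0.1617] yaw 88.2 z [-0. -0. -1.] F [-0.5  0.9  0.1] w 0.499 ff 0.0 t 2.6
 shift cm (tool) [-0.11  0.04 11.67] turn z 0.4
```

View pics/w1.png

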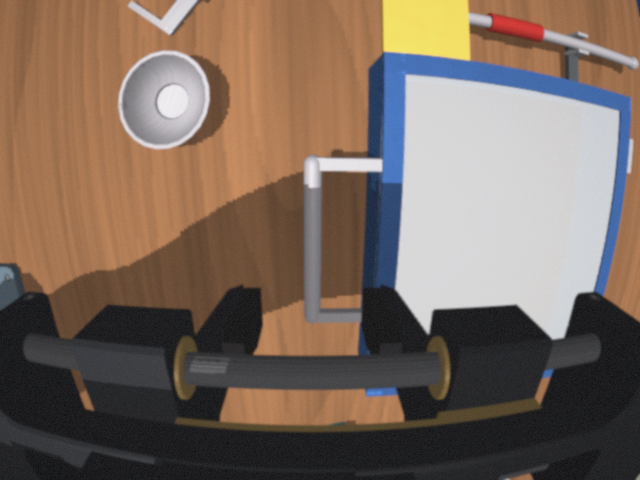

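The handle bar sits at (313,240) between the fingers, with its centre at x 0.4445. I'm descending and gripping it.

{"name": "move_arm", "arguments": {
  "deltas": [
    [0,0,3.9,0,0,0],
    [0,0.1,3.9,0,0,0],
    [0,0,3.9,0,0,0],
    [0,0,0,0,0,0],
    [0,0,0,0,0,0]
  ]
}}

```text
time: 3.28
eef_pos: [0.4454, 0.1437, 0.0457]
ee_rot: [[0.034, 0.999, 0.001], [0.999, -0.034, 0.001], [0.001, 0.001, -1.0]]
contact_force: [-0.2, -1.0, 0.6]
width: 0.502
finger_force: 0.0
```

{"name": "move_arm", "arguments": {
  "deltas": [
    [0,0,0,0,0,0],
    [0,0,0,0,0,0],
    [0,0,0,0,0,0],
    [0,0,0,0,0,0]
  ],
  "fingers": 0
}}

```text
time: 3.78
eef_pos: [0.4441, 0.1438, 0.0451]
ee_rot: [[0.034, 0.999, -0.001], [0.999, -0.034, 0.0], [0.0, -0.001, -1.0]]
contact_force: [-4.2, -0.3, 7.9]
width: 0.122
finger_force: 28.8
```

```bash
python3 - <<'E'
from h import *
t=np.linspace(0,1.49,23)
print(np.stack([26.5*-np.diff(np.cos(t)),-26.5*np.diff(np.sin(t))],1).round(2).tolist())
go(None)
E
```

```text
[[0.06, -1.79], [0.18, -1.79], [0.3, -1.77], [0.42, -1.74], [0.54, -1.71], [0.65, -1.67], [0.76, -1.62], [0.87, -1.57], [0.98, -1.51], [1.08, -1.44], [1.17, -1.36], [1.26, -1.28], [1.34, -1.19], [1.42, -1.1], [1.49, -1.0], [1.56, -0.89], [1.61, -0.79], [1.66, -0.67], [1.7, -0.56], [1.74, -0.44], [1.76, -0.33], [1.78, -0.21]]
TCP [0.4441 0.1438 0.0451] yaw 88.1 z [-0.001  0.    -1.   ] F [-4.2 -0.3  7.9] w 0.122 ff 28.8 t 3.8
```

{"name": "move_arm", "arguments": {
  "deltas": [
    [0,0.06,-1.79,0,0,0],
    [0,0.18,-1.79,0,0,0],
    [0,0.3,-1.77,0,0,0],
    [0,0.42,-1.74,0,0,0],
    [0,0.54,-1.71,0,0,0],
    [0,0.65,-1.67,0,0,0],
    [0,0.76,-1.62,0,0,0],
    [0,0.87,-1.57,0,0,0],
    [0,0.98,-1.51,0,0,0],
    [0,1.08,-1.44,0,0,0],
    [0,1.17,-1.36,0,0,0]
  ]
}}

```text
time: 5.15
eef_pos: [0.517, 0.1412, 0.224]
ee_rot: [[0.034, 0.999, 0.005], [0.999, -0.034, -0.001], [-0.0, 0.005, -1.0]]
contact_force: [16.1, 2.6, -22.8]
width: 0.105
finger_force: 31.4
```

```bash
python3 - <<'E'
from h import *
go(None)
E
```

```text
TCP [0.517  0.1412 0.224 ] yaw 88.0 z [ 0.005 -0.001 -1.   ] F [ 16.1   2.6 -22.8] w 0.105 ff 31.4 t 5.2
```

{"name": "move_arm", "arguments": {
  "deltas": [
    [0,1.26,-1.28,0,0,0],
    [0,1.34,-1.19,0,0,0],
    [0,1.42,-1.1,0,0,0],
    [0,1.49,-1.0,0,0,0],
    [0,1.56,-0.89,0,0,0],
    [0,1.61,-0.79,0,0,0],
    [0,1.66,-0.67,0,0,0],
    [0,1.7,-0.56,0,0,0],
    [0,1.74,-0.44,0,0,0],
    [0,1.76,-0.33,0,0,0],
    [0,1.78,-0.21,0,0,0],
    [0,0,0,0,0,0]
  ]
}}

```text
time: 6.65
eef_pos: [0.6858, 0.1347, 0.3037]
ee_rot: [[0.035, 0.999, -0.008], [0.999, -0.035, -0.003], [-0.003, -0.008, -1.0]]
contact_force: [1.2, 0.9, -25.9]
width: 0.099
finger_force: 31.7
```

```bash
python3 - <<'E'
from h import *
go(None)
p,d,i=shot('side','s1')
E
```

```text
TCP [0.6858 0.1347 0.3037] yaw 88.0 z [-0.008 -0.003 -1.   ] F [  1.2   0.9 -25.9] w 0.099 ff 31.7 t 6.7
```

View pics/s1.png

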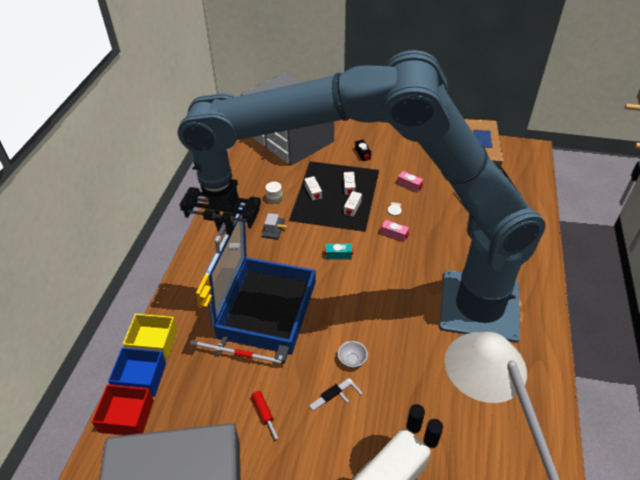

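The lid is upright at about 1.48. I'm releasing it and going to the rod.

{"name": "move_arm", "arguments": {
  "deltas": [
    [0,0,0.2,0,0,0],
    [0,0,0,0,0,0],
    [0,0,0,0,0,0],
    [0,0,-2,0,0,0],
    [0,0,-3,0,0,0],
    [0,0,-3,0,0,0],
    [2,-1.9,0,0,0,0],
    [4,-1.9,0,0,0,0],
    [4,-1.9,0,0,0,0],
    [4,-1.9,0,0,0,0],
    [3.3,0,0,0,0,0]
  ],
  "fingers": 0.45
}}

```text
time: 8.07
eef_pos: [0.6169, 0.3134, 0.3891]
ee_rot: [[0.032, 0.999, 0.002], [0.999, -0.032, 0.003], [0.003, 0.002, -1.0]]
contact_force: [0.4, 0.6, -0.7]
width: 0.45
finger_force: 0.0
```

{"name": "move_arm", "arguments": {
  "deltas": [
    [0,0,0,0,0,-10],
    [0,0,0,0,0,-10],
    [0,0,0,0,0,-10],
    [0,0,0,0,0,-10],
    [0,0,0,0,0,-10],
    [0,0,0,0,0,-10],
    [0,0,0,0,0,-10],
    [0,0,0,0,0,-10],
    [0,0,0,0,0,-10],
    [0,0,0,0,0,0],
    [0,0,0,0,0,0]
  ]
}}

```text
time: 9.45
eef_pos: [0.6181, 0.3107, 0.3878]
ee_rot: [[-0.999, 0.038, 0.001], [0.038, 0.999, 0.001], [-0.001, 0.001, -1.0]]
contact_force: [-0.0, 0.4, 0.4]
width: 0.45
finger_force: 0.0
```

```bash
python3 - <<'E'
from h import *
go([.615,.311,.15],177.8)
p,d,i=shot('wrist','w2');C=wcloud(d,i)
hsv=cv2.cvtColor(p,cv2.COLOR_BGR2HSV)
rd=((hsv[...,0]>172)|(hsv[...,0]<6))&(hsv[...,1]>130)&(C[...,2]>.02)&(C[...,2]<.06)&(abs(C[...,0]-.616)<.05)&(abs(C[...,1]-.306)<.04);r=C[rd];print('sleeve',len(r),r.min(0).round(3),r.max(0).round(3),np.median(r,0).round(3))
p,d,i=shot('side','s2');C=cloud(d,i)
m=(C[...,2]>.13)&(C[...,2]<.36)&(C[...,0]>.6)&(C[...,0]<.75)&(C[...,1]<.3)&(C[...,1]>.2); 
hsv=cv2.cvtColor(p,cv2.COLOR_BGR2HSV); ye=(hsv[...,0]>18)&(hsv[...,0]<35)&(hsv[...,1]>120)&(abs(C[...,0]-.68)<.1)&(abs(C[...,1]-.3)<.08)&(C[...,2]>.1);print('lug',np.median(C[ye],0).round(3),C[ye].min(0),C[ye].max(0))
E
```

```text
TCP [0.6181 0.3107 0.3878] yaw 177.8 z [ 0.001  0.001 -1.   ] F [-0.   0.4  0.4] w 0.45 ff 0.0 t 9.4
 shift cm (tool) [ 0.34  0.   23.78] turn z 0.0
sleeve 382 [0.591 0.304 0.028] [0.64  0.32  0.039] [0.615 0.312 0.036]
lug [0.69  0.308 0.272] [0.58547552 0.2635079  0.20307889] [0.7036373  0.36724734 0.49630885]
```

{"name": "move_arm", "arguments": {
  "deltas": [
    [1.5,0.1,4,0,0,0],
    [0,0,5,0,0,0],
    [0,0,5,0,0,0],
    [0,0,5,0,0,0],
    [0,0,5,0,0,0],
    [0,0,3,0,0,0],
    [0,0,0,0,0,0]
  ]
}}

```text
time: 10.42
eef_pos: [0.6013, 0.3115, 0.1146]
ee_rot: [[-0.999, 0.035, -0.004], [0.035, 0.999, -0.003], [0.004, -0.003, -1.0]]
contact_force: [-0.8, 0.1, -0.5]
width: 0.452
finger_force: 0.0
```

```bash
python3 - <<'E'
from h import *
go([.603,.312,.012],177.8)
r=.088
t=np.linspace(0,1.04,13)
print(np.stack([r*100*-np.diff(np.cos(t)),r*100*-np.diff(np.sin(t))],1).round(2).tolist())
E
```

```text
TCP [0.6013 0.3115 0.1146] yaw 178.0 z [-0.004 -0.003 -1.   ] F [-0.8  0.1 -0.5] w 0.452 ff 0.0 t 10.4
 shift cm (tool) [-0.21  0.09 10.26] turn z 0.2
[[0.03, -0.76], [0.1, -0.76], [0.16, -0.74], [0.23, -0.73], [0.29, -0.71], [0.35, -0.68], [0.41, -0.64], [0.46, -0.61], [0.51, -0.56], [0.56, -0.52], [0.6, -0.47], [0.64, -0.41]]
```

{"name": "move_arm", "arguments": {
  "deltas": [
    [-0.2,0.1,3.5,0,0,0],
    [0,0,3.5,0,0,0],
    [0,0,3.2,0,0,0],
    [0,0,0,0,0,0]
  ]
}}

```text
time: 10.92
eef_pos: [0.6043, 0.3129, 0.0146]
ee_rot: [[-0.999, 0.035, -0.002], [0.035, 0.999, -0.001], [0.002, -0.001, -1.0]]
contact_force: [0.9, -0.3, 1.2]
width: 0.446
finger_force: 0.0
```

{"name": "move_arm", "arguments": {
  "deltas": [
    [0,0,0,0,0,0],
    [0,0,0,0,0,0],
    [0,0,0,0,0,0],
    [0,0,0,0,0,0]
  ],
  "fingers": 0
}}

```text
time: 11.42
eef_pos: [0.6063, 0.3117, 0.0169]
ee_rot: [[-0.999, 0.035, 0.002], [0.035, 0.999, -0.001], [-0.002, -0.001, -1.0]]
contact_force: [-2.3, -4.5, 6.6]
width: 0.168
finger_force: 30.0
```

{"name": "move_arm", "arguments": {
  "deltas": [
    [0.03,0,-0.76,0,0,0],
    [0.1,0,-0.76,0,0,0],
    [0.16,0,-0.74,0,0,0],
    [0.23,0,-0.73,0,0,0],
    [0.29,0,-0.71,0,0,0],
    [0.35,0,-0.68,0,0,0],
    [0.41,0,-0.64,0,0,0],
    [0.46,0,-0.61,0,0,0],
    [0.51,0,-0.56,0,0,0],
    [0.56,0,-0.52,0,0,0],
    [0.6,0,-0.47,0,0,0],
    [0.64,0,-0.41,0,0,0]
  ]
}}

```text
time: 12.92
eef_pos: [0.564, 0.3132, 0.0926]
ee_rot: [[-0.999, 0.036, 0.005], [0.036, 0.999, -0.001], [-0.005, -0.0, -1.0]]
contact_force: [6.0, -5.5, 0.0]
width: 0.17
finger_force: 30.0
```

```bash
python3 - <<'E'
from h import *
go(None)
p,d,i=shot('side','s3')
cv2.imwrite('pics/s3c.png',cv2.resize(p[150:400,130:430],None,fx=2.4,fy=2.4))
E
```

```text
TCP [0.564  0.3132 0.0926] yaw 177.9 z [ 0.005 -0.001 -1.   ] F [ 6.  -5.5  0. ] w 0.17 ff 30.0 t 12.9
```

View pics/s3c.png

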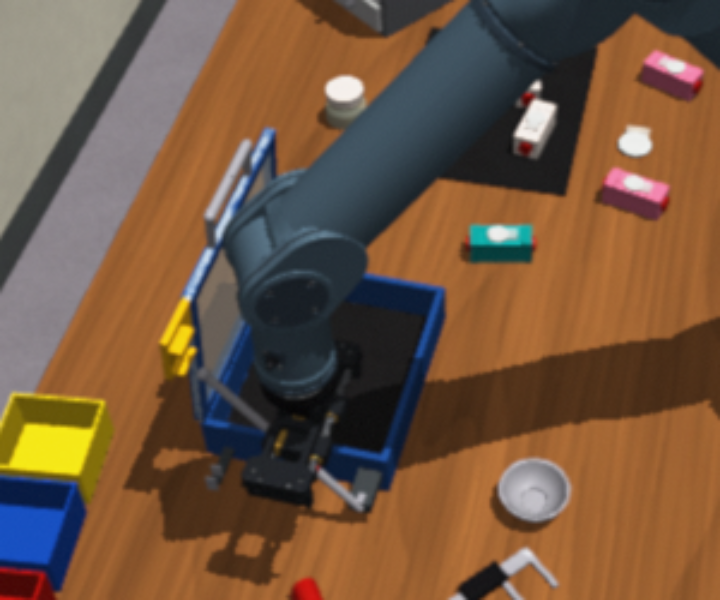

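The rod is at its stop at about 1.03 rad, seen between the fingers at (310,440). I'm releasing it, retreating perpendicular to it, then going over the handle.

{"name": "move_arm", "arguments": {
  "deltas": [
    [0,0,0,0,0,0],
    [0,0,0,0,0,0],
    [0,0,0,0,0,0],
    [1.5,0,-1.2,0,0,0],
    [1.5,0,-1.2,0,0,0],
    [1.5,0,-3,0,0,0],
    [0,0,-5,0,0,0],
    [0,0,-5,0,0,0],
    [0,0,-5,0,0,0],
    [0,0,-5,0,0,0],
    [0,0,-5,0,0,0]
  ],
  "fingers": 0.45
}}

```text
time: 14.35
eef_pos: [0.5151, 0.3163, 0.3976]
ee_rot: [[-0.999, 0.034, 0.0], [0.034, 0.999, 0.001], [-0.0, 0.001, -1.0]]
contact_force: [-0.3, 0.7, 0.4]
width: 0.448
finger_force: 0.0
```

{"name": "move_arm", "arguments": {
  "deltas": [
    [-4.2,-4.2,0,0,0,0],
    [-4.2,-4.2,0,0,0,0],
    [-4.2,-4.2,0,0,0,0],
    [-4.2,-4.2,0,0,0,0]
  ]
}}

```text
time: 14.85
eef_pos: [0.6787, 0.142, 0.3961]
ee_rot: [[-0.999, 0.033, 0.001], [0.033, 0.999, 0.001], [-0.001, 0.001, -1.0]]
contact_force: [-0.4, 0.7, 0.3]
width: 0.449
finger_force: 0.0
```

{"name": "move_arm", "arguments": {
  "deltas": [
    [0,0,0,0,0,10],
    [0,0,0,0,0,10],
    [0,0,0,0,0,10],
    [0,0,0,0,0,10],
    [0,0,0,0,0,10],
    [0,0,0,0,0,10],
    [0,0,0,0,0,10],
    [0,0,0,0,0,10],
    [0,0,0,0,0,10],
    [0,0,0,0,0,0],
    [0,0,0,0,0,0]
  ]
}}

```text
time: 16.23
eef_pos: [0.6782, 0.1429, 0.3953]
ee_rot: [[0.031, 1.0, 0.0], [1.0, -0.031, 0.001], [0.001, -0.0, -1.0]]
contact_force: [1.2, -0.4, -0.2]
width: 0.45
finger_force: 0.0
```

```bash
python3 - <<'E'
from h import *
go([.685,.139,.309],87.8)
p,d,i=shot('wrist','w4');C=wcloud(d,i)
m=(C[...,2]>.30)&(C[...,2]<.35)&(abs(C[...,0]-.685)<.05)&(abs(C[...,1]-.139)<.06)&(d>0)
q=C[m];print(len(q))
for y in np.arange(.1,.19,.02):
    s=q[abs(q[:,1]-y)<.01]; 
    if len(s):print(y.round(2),s[:,0].min().round(4),s[:,0].max().round(4),s[:,2].max().round(3))
p,d,i=shot('side','s4')
cv2.imwrite('pics/s4c.png',cv2.resize(p[150:400,130:430],None,fx=2.4,fy=2.4))
E
```

```text
TCP [0.6782 0.1429 0.3953] yaw 88.2 z [ 0.     0.001 -1.   ] F [ 1.2 -0.4 -0.2] w 0.45 ff 0.0 t 16.2
 shift cm (tool) [-0.38  0.69  8.63] turn z 0.4
3548
0.1 0.6787 0.6908 0.334
0.12 0.6793 0.6915 0.335
0.14 0.6798 0.6924 0.334
0.16 0.6804 0.6926 0.335
0.18 0.681 0.6936 0.335
```

View pics/s4c.png

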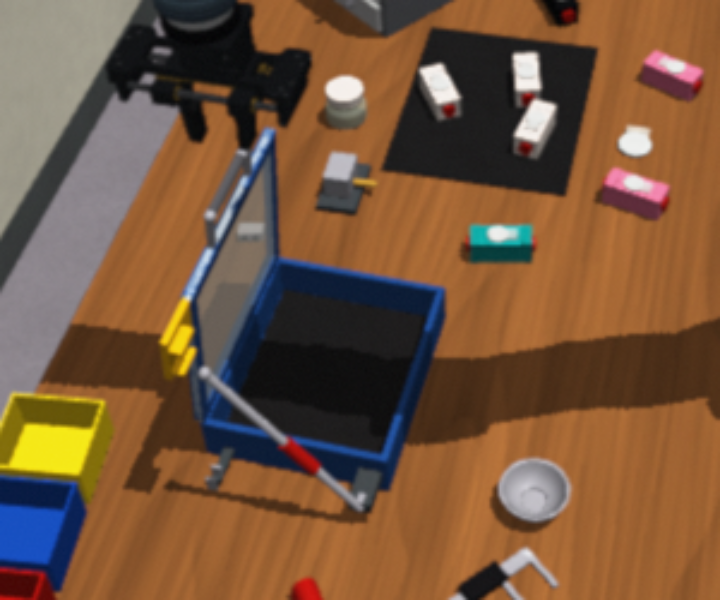

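The rod stands at its stop with its tip at crop (205,373). The yellow lug hangs at (178,340), and the handle is at x 0.686, z 0.328. I'm gripping the handle.

{"name": "move_arm", "arguments": {
  "deltas": [
    [-0.2,0.8,3,0,0,0],
    [0,0,3,0,0,0],
    [0,0,2.6,0,0,0],
    [0,0,0,0,0,0]
  ]
}}

```text
time: 16.82
eef_pos: [0.6854, 0.1403, 0.3069]
ee_rot: [[0.033, 0.999, -0.004], [0.999, -0.033, -0.001], [-0.001, -0.004, -1.0]]
contact_force: [-0.0, -0.7, 0.1]
width: 0.45
finger_force: 0.0
```

{"name": "move_arm", "arguments": {
  "deltas": [
    [0,0,0,0,0,0],
    [0,0,0,0,0,0],
    [0,0,0,0,0,0],
    [0,0,0,0,0,0]
  ],
  "fingers": 0
}}

```text
time: 17.32
eef_pos: [0.687, 0.1404, 0.31]
ee_rot: [[0.034, 0.999, 0.001], [0.999, -0.034, 0.0], [0.0, 0.001, -1.0]]
contact_force: [-0.4, -0.2, 3.4]
width: 0.116
finger_force: 29.5
```

```bash
python3 - <<'E'
from h import *
go(None)
p,d,i=load('s4');C=cloud(d,i)
print(C[303:309,212:220].reshape(-1,3).round(3)[::5])
r=C[302:360,210:285].reshape(-1,3); 
P=np.array([.516,.3]);
for (u,v) in ((130+250/2.4,150+410/2.4),(130+300/2.4,150+455/2.4)): print(world(d,i,u,v).round(3))
E
```

```text
TCP [0.687  0.1404 0.31  ] yaw 88.0 z [ 0.001  0.    -1.   ] F [-0.4 -0.2  3.4] w 0.116 ff 29.5 t 17.3
[[0.698 0.265 0.168]
 [0.705 0.228 0.117]
 [0.666 0.312 0.234]
 [0.703 0.222 0.107]
 [0.662 0.312 0.23 ]
 [0.667 0.319 0.234]
 [0.658 0.309 0.224]
 [0.662 0.318 0.23 ]
 [0.702 0.265 0.146]
 [0.66  0.314 0.221]]
[0.622 0.312 0.176]
[0.573 0.317 0.116]
```

```bash
python3 - <<'E'
from h import *
for f in('s4','sc4'):
    if f=='s4': p,d,i=load('s4')
    else: p,d,i=shot('scene',f)
    C=cloud(d,i)
    X=C-np.array([.599,.1365,0]); c,s=np.cos(np.radians(-2.2)),np.sin(np.radians(-2.2))
    L=np.stack([X[...,0]*c+X[...,1]*s,-X[...,0]*s+X[...,1]*c,X[...,2]],-1)
    m=(abs(L[...,1]-.175)<.014)&(L[...,2]>.07)&(L[...,2]<.26)&(L[...,0]>-.09)&(L[...,0]<.085)&(d>0)
    q=L[m]; k=np.polyfit(q[:,2],q[:,0],1); r=q[:,0]-np.polyval(k,q[:,2]); q=q[abs(r)<.01]; k=np.polyfit(q[:,2],q[:,0],1)
    print(f,len(q),'angle',np.arctan2(1,k[0]),'x at z=.03',np.polyval(k,.03),'top z',np.percentile(q[:,2],99.5),'x of top',q[q[:,2]>np.percentile(q[:,2],98)].mean(0),np.median(q[:,1]))
E
```

```text
s4 357 angle 0.8879660495018806 x at z=.03 -0.0994182706626626 top z 0.2420564041905438 x of top [0.08026275 0.17725927 0.24155559] 0.17909791496781816
sc4 86 angle 0.9266638898643117 x at z=.03 -0.092029232171668 top z 0.18768339332316678 x of top [0.02648346 0.16991488 0.18755264] 0.16785940863779322
```

The rod measures about 0.92 rad, short of the 1.02 stop. The gripper body probably met the rod on the way up. I'll release the handle and push the rod on with a tilted tool.

{"name": "move_arm", "arguments": {
  "deltas": [
    [0,0,0,0,0,0],
    [0,0,0,0,0,0],
    [0,0,-2,0,0,0],
    [0,0,-3.5,0,0,0],
    [0,0,-3,0,0,0],
    [3.3,-3.5,0,0,0,0],
    [3.3,-3.5,0,0,0,0],
    [3.3,-3.5,0,0,0,0],
    [3.3,-3.5,0,0,0,0],
    [3.3,-3.5,0,0,0,0]
  ],
  "fingers": 0.45
}}

```text
time: 18.62
eef_pos: [0.5161, 0.3123, 0.3937]
ee_rot: [[0.034, 0.999, -0.0], [0.999, -0.034, -0.0], [-0.0, -0.0, -1.0]]
contact_force: [-0.2, -0.0, 0.3]
width: 0.451
finger_force: 0.0
```

{"name": "move_arm", "arguments": {
  "deltas": [
    [0,0,0,0,0,-10],
    [0,0,0,0,0,-10],
    [0,0,0,0,0,-10],
    [0,0,0,0,0,-10],
    [0,0,0,0,0,-10],
    [0,0,0,0,0,-10],
    [0,0,0,0,0,-10],
    [0,0,0,0,0,-10],
    [0,0,0,0,0,-10],
    [0,0,0,0,0,0]
  ]
}}

```text
time: 19.88
eef_pos: [0.5174, 0.311, 0.3937]
ee_rot: [[-0.999, 0.036, -0.0], [0.036, 0.999, -0.0], [0.0, -0.0, -1.0]]
contact_force: [0.2, 0.6, -0.8]
width: 0.452
finger_force: 0.0
```

{"name": "move_arm", "arguments": {
  "deltas": [
    [0,0,5,0,0,0],
    [0,0,5,0,0,0],
    [0,0,5,0,0,0],
    [0,0,5,0,0,0],
    [0,0,0,0,-8.75,0],
    [0,0,0,0,-8.75,0],
    [0,0,0,0,-8.75,0],
    [0,0,0,0,-8.75,0],
    [0,0,0,0,0,0]
  ]
}}

```text
time: 21.0
eef_pos: [0.5157, 0.3123, 0.1908]
ee_rot: [[-0.839, 0.034, 0.544], [0.024, 0.999, -0.025], [-0.544, -0.008, -0.839]]
contact_force: [0.3, -1.3, -0.2]
width: 0.448
finger_force: 0.0
```

```bash
python3 - <<'E'
from h import *
go([.587,.3125,.0945])
E
```

```text
TCP [0.5157 0.3123 0.1908] yaw 178.4 z [ 0.544 -0.025 -0.839] F [ 0.3 -1.3 -0.2] w 0.448 ff 0.0 t 21.0
 shift cm (tool) [-0.74  0.33 11.96] turn z None
```

{"name": "move_arm", "arguments": {
  "deltas": [
    [-0.4,0.2,4,0,0,0],
    [-0.3,0.1,4,0,0,0],
    [0,0,4,0,0,0],
    [0,0,0,0,0,0]
  ]
}}

```text
time: 21.5
eef_pos: [0.5862, 0.3052, 0.1046]
ee_rot: [[-0.839, 0.047, 0.543], [0.034, 0.999, -0.034], [-0.544, -0.01, -0.839]]
contact_force: [-1.1, -0.3, 0.1]
width: 0.453
finger_force: 0.0
```

{"name": "move_arm", "arguments": {
  "deltas": [
    [0,0,0,0,0,0],
    [0,0,0,0,0,0],
    [0,0,0,0,0,0],
    [0,0,0,0,0,0]
  ],
  "fingers": 0
}}

```text
time: 22.0
eef_pos: [0.5837, 0.3123, 0.1066]
ee_rot: [[-0.837, 0.036, 0.546], [0.027, 0.999, -0.024], [-0.546, -0.006, -0.838]]
contact_force: [0.5, 5.1, 1.7]
width: 0.165
finger_force: 30.0
```

{"name": "move_arm", "arguments": {
  "deltas": [
    [0.08,0,-0.22,0,0,0],
    [0.08,0,-0.22,0,0,0],
    [0.08,0,-0.22,0,0,0],
    [0.08,0,-0.22,0,0,0],
    [0.08,0,-0.22,0,0,0],
    [0.08,0,-0.22,0,0,0],
    [0,0,0,0,0,0]
  ]
}}

```text
time: 22.88
eef_pos: [0.5728, 0.3126, 0.1139]
ee_rot: [[-0.838, 0.035, 0.545], [0.026, 0.999, -0.025], [-0.545, -0.006, -0.838]]
contact_force: [12.4, 7.5, -14.9]
width: 0.172
finger_force: 30.0
```

```bash
cat >> h.py <<'E'
def loc(C):
    X=C-np.array([.599,.1365,0]); c,s=np.cos(np.radians(-2.2)),np.sin(np.radians(-2.2))
    return np.stack([X[...,0]*c+X[...,1]*s,-X[...,0]*s+X[...,1]*c,X[...,2]],-1)
def rod(f):
    p,d,i=shot('side',f);L=loc(cloud(d,i))
    m=(abs(L[...,1]-.175)<.014)&(L[...,2]>.15)&(L[...,2]<.25)&(L[...,0]>-.09)&(L[...,0]<.075)&(d>0)
    q=L[m]; k=np.polyfit(q[:,2],q[:,0],1)
    for _ in range(3):
        r=q[:,0]-np.polyval(k,q[:,2]); q=q[abs(r)<.008]; k=np.polyfit(q[:,2],q[:,0],1)
    print('rod',len(q),'angle',np.arctan2(1,k[0]),'x at z.2',np.polyval(k,.2),'zmax',q[:,2].max(), 'from pivot',np.arctan2(.17,np.polyval(k,.2)+.09))
E
python3 -c "
from h import *
go(None); rod('s5')"
```

```text
TCP [0.5728 0.3126 0.1139] yaw 178.2 z [ 0.545 -0.025 -0.838] F [ 12.4   7.5 -14.9] w 0.172 ff 30.0 t 22.9Traceback (most recent call last):
  File "<string>", line 3, in <module>
    go(None); rod('s5')
              ~~~^^^^^^
  File "h.py", line 33, in rod
    r=q[:,0]-np.polyval(k,q[:,2]); q=q[abs(r)<.008]; k=np.polyfit(q[:,2],q[:,0],1)
                                                       ~~~~~~~~~~^^^^^^^^^^^^^^^^^
    raise TypeError("expected non-empty vector for x")
TypeError: expected non-empty vector for x
```

A reaction of about 19 N means the rod is at its stop. I'm releasing it, backing off and returning to the handle.

{"name": "move_arm", "arguments": {
  "deltas": [
    [0,0,0,0,0,0],
    [0,0,0,0,0,0],
    [0,0,0,0,0,0],
    [0,0,-4,0,0,0],
    [0,0,-4,0,0,0],
    [0,0,-4,0,0,0],
    [0,0,0,0,8.75,0],
    [0,0,0,0,8.75,0],
    [0,0,0,0,8.75,0],
    [0,0,0,0,8.75,0],
    [0,0,-4.5,0,0,0],
    [0,0,-4.5,0,0,0]
  ],
  "fingers": 0.45
}}

```text
time: 24.42
eef_pos: [0.5071, 0.3109, 0.3038]
ee_rot: [[-0.999, 0.048, 0.014], [0.047, 0.999, -0.02], [-0.015, -0.02, -1.0]]
contact_force: [0.3, 0.8, 0.1]
width: 0.449
finger_force: 0.0
```

{"name": "move_arm", "arguments": {
  "deltas": [
    [0,0,-4.5,0,0,0],
    [0,0,-4.5,0,0,0],
    [-4.45,-4.2,0,0,0,0],
    [-4.45,-4.2,0,0,0,0],
    [-4.45,-4.2,0,0,0,0],
    [-4.45,-4.2,0,0,0,0]
  ]
}}

```text
time: 25.18
eef_pos: [0.6764, 0.1361, 0.3995]
ee_rot: [[-0.999, 0.046, 0.015], [0.046, 0.999, -0.019], [-0.016, -0.018, -1.0]]
contact_force: [0.2, 1.0, 0.8]
width: 0.449
finger_force: 0.0
```

{"name": "move_arm", "arguments": {
  "deltas": [
    [0,0,0,0,0,10],
    [0,0,0,0,0,10],
    [0,0,0,0,0,10],
    [0,0,0,0,0,10],
    [0,0,0,0,0,10],
    [0,0,0,0,0,10],
    [0,0,0,0,0,10],
    [0,0,0,0,0,10],
    [0,0,0,0,0,10],
    [0,0,0,0,0,0],
    [0,0,0,0,0,0]
  ]
}}

```text
time: 26.55
eef_pos: [0.6755, 0.1377, 0.3994]
ee_rot: [[0.043, 0.999, 0.015], [0.999, -0.043, -0.019], [-0.019, 0.016, -1.0]]
contact_force: [-0.5, -0.5, -0.6]
width: 0.45
finger_force: 0.0
```

```bash
python3 -c "
from h import *
go([.6865,.14,.309],87.8)
p,d,i=shot('wrist','w6');C=wcloud(d,i)
m=(C[...,2]>.30)&(C[...,2]<.35)&(abs(C[...,0]-.685)<.05)&(abs(C[...,1]-.139)<.02)&(d>0)
q=C[m];print('handle',len(q),q[:,0].min(),q[:,0].max(),q[:,2].max())
rod('s6')"
```

```text
TCP [0.6755 0.1377 0.3994] yaw 87.5 z [ 0.015 -0.019 -1.   ] F [-0.5 -0.5 -0.6] w 0.45 ff 0.0 t 26.6
 shift cm (tool) [0.45 0.94 9.05] turn z -0.3
handle 1175 0.6810127162520367 0.6931137319990597 0.3352344485356336
rod 173 angle 1.0212132971702845 x at z.2 0.011184347860399249 zmax 0.2492613448038672 from pivot 1.033912202491155
```

The rod is at 1.02. I'm gripping the handle and lowering the lid onto it.

{"name": "move_arm", "arguments": {
  "deltas": [
    [0,0,0,0.9,1.1,0],
    [0.3,1,3,0,0,0],
    [0,0.1,3,0,0,0],
    [0,0,3,0,0,0],
    [0,0,0,0,0,0]
  ]
}}

```text
time: 27.28
eef_pos: [0.6856, 0.1398, 0.3071]
ee_rot: [[0.046, 0.999, -0.004], [0.999, -0.046, 0.0], [-0.0, -0.004, -1.0]]
contact_force: [-0.3, 0.3, 0.8]
width: 0.451
finger_force: 0.0
```

{"name": "move_arm", "arguments": {
  "deltas": [
    [0,0,0,0,0,0],
    [0,0,0,0,0,0],
    [0,0,0,0,0,0],
    [0,0,0,0,0,0]
  ],
  "fingers": 0
}}

```text
time: 27.78
eef_pos: [0.6873, 0.1403, 0.3106]
ee_rot: [[0.046, 0.999, 0.003], [0.999, -0.046, 0.001], [0.001, 0.002, -1.0]]
contact_force: [-0.8, -0.1, 3.2]
width: 0.115
finger_force: 29.7
```

{"name": "move_arm", "arguments": {
  "deltas": [
    [0,-0.73,0.07,0,0,0],
    [0,-0.73,0.09,0,0,0],
    [0,-0.73,0.11,0,0,0],
    [0,-0.73,0.13,0,0,0],
    [0,-0.73,0.155,0,0,0],
    [0,-0.73,0.175,0,0,0],
    [0,-0.73,0.2,0,0,0],
    [0,-0.73,0.22,0,0,0],
    [0,0,0,0,0,0]
  ]
}}

```text
time: 28.9
eef_pos: [0.6274, 0.1425, 0.2977]
ee_rot: [[0.046, 0.999, -0.001], [0.999, -0.046, 0.0], [-0.0, -0.001, -1.0]]
contact_force: [-3.0, -1.6, 5.1]
width: 0.118
finger_force: 29.3
```

```bash
python3 -c "
from h import *
go(None)
p,d,i=shot('side','s7')
cv2.imwrite('pics/s7c.png',cv2.resize(p[190:390,150:350],None,fx=3,fy=3))"
```

```text
TCP [0.6274 0.1425 0.2977] yaw 87.4 z [-0.001  0.    -1.   ] F [-3.  -1.6  5.1] w 0.118 ff 29.3 t 28.9
```

View pics/s7c.png

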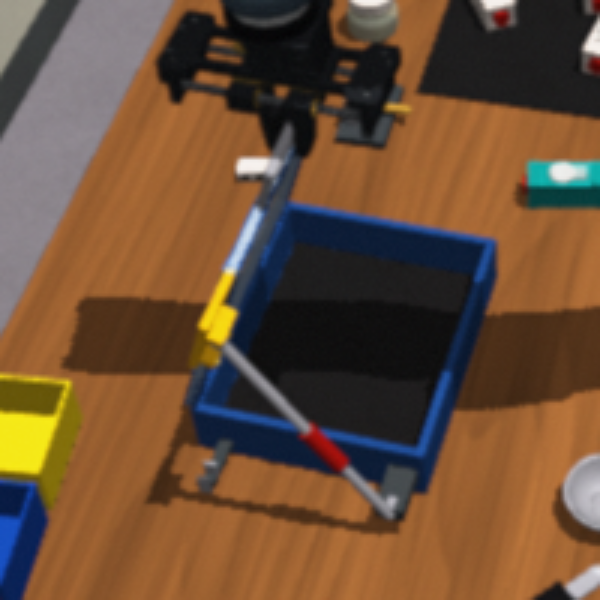

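The tip sits in the yellow lug's slot at (222,345). I'm releasing the lid and heading over the cassettes.

{"name": "move_arm", "arguments": {
  "deltas": [
    [0,0,0,0,0,0],
    [0,0,0,0,0,0],
    [0,0,0,0,0,0],
    [0,0,-2,0,0,0],
    [0,0,-4,0,0,0],
    [0,0,-3,0,0,0],
    [-4,-0.2,0,0,0,0],
    [-5.6,-0.2,0,0,0,0],
    [-5.6,-0.2,0,0,0,0],
    [-5.6,-0.2,0,0,0,0],
    [-5.6,-0.2,0,0,0,0]
  ],
  "fingers": 0.65
}}

```text
time: 30.32
eef_pos: [0.6062, -0.1218, 0.3878]
ee_rot: [[0.046, 0.999, 0.002], [0.999, -0.046, 0.001], [0.001, 0.002, -1.0]]
contact_force: [0.5, 0.1, -0.4]
width: 0.651
finger_force: 0.0
```

{"name": "move_arm", "arguments": {
  "deltas": [
    [-5.6,-0.2,2,0,0,0],
    [-5.6,-0.2,2,0,0,0],
    [-5.6,-0.2,2,0,0,0],
    [-5.6,-0.2,3,0,0,0],
    [-4.4,-0.2,3,0,0,0],
    [0,0,4,0,0,-8.65],
    [0,0,4,0,0,-8.65],
    [0,0,0,0,0,-8.65],
    [0,0,0,0,0,-8.65],
    [0,0,0,0,0,0],
    [0,0,0,0,0,0]
  ]
}}

```text
time: 31.7
eef_pos: [0.5845, -0.3865, 0.188]
ee_rot: [[-0.527, 0.85, 0.001], [0.85, 0.527, 0.001], [0.0, 0.001, -1.0]]
contact_force: [0.0, -1.2, -0.6]
width: 0.654
finger_force: 0.0
```

```bash
cat >> h.py <<'E'
def cass(f,cam='wrist'):
    p,d,i=shot(cam,f);C=wcloud(d,i) if cam=='wrist' else cloud(d,i)
    hsv=cv2.cvtColor(p,cv2.COLOR_BGR2HSV)
    m=(C[...,2]>.031)&(C[...,2]<.042)&(d>0)&(C[...,0]>.36)&(C[...,0]<.66)&(C[...,1]>-.56)&(C[...,1]<-.27)
    n,l,s,c=cv2.connectedComponentsWithStats(m.astype(np.uint8))
    for k in range(1,n):
        if s[k,4]<150: continue
        q=C[l==k];r=cv2.minAreaRect((q[:,:2]*1000).astype(np.float32));(w,h)=r[1];a=r[2] if w>h else r[2]+90
        print(c[k].round(),s[k,4],'ctr',np.round(r[0],1),'size',np.round(r[1],1),'long axis',round(a,1),'ztop',np.median(q[:,2]).round(4),'hsv',np.median(hsv[l==k],0))
def lid(f):
    p,d,i=shot('side',f);L=loc(cloud(d,i))
    m=(L[...,2]>.12)&(L[...,2]<.26)&(abs(L[...,1])<.12)&(L[...,0]>.0)&(L[...,0]<.12)&(d>0); q=L[m]; k=np.polyfit(q[:,2],q[:,0],1); print('lid angle',np.arctan2(1,-k[0]),len(q))
E
python3 -c "
from h import *
go(None); cass('w8'); lid('s8')"
```

```text
TCP [ 0.5845 -0.3865  0.188 ] yaw 121.8 z [ 0.001  0.001 -1.   ] F [ 0.  -1.2 -0.6] w 0.654 ff 0.0 t 31.7
[187.  76.] 3692 ctr [ 431.6 -333.9] size [80.4 35.7] long axis 80.1 ztop 0.0354 hsv [  0.   0. 247.]
[161. 196.] 3338 ctr [ 461.7 -435. ] size [35.4 81.1] long axis 103.1 ztop 0.0354 hsv [  0.   0. 247.]
[307. 216.] 3901 ctr [ 580.5 -384.6] size [34.1 80.7] long axis 121.9 ztop 0.0355 hsv [  0.   0. 247.]
lid angle 1.243636777251037 183
```

Lid is at 1.244, resting on the rod. The three cassettes are confirmed. Grasping the one at (0.5805, -0.385).

{"name": "move_arm", "arguments": {
  "deltas": [
    [0.3,-0.25,5,0,0,0],
    [0,0,5,0,0,0],
    [0,0,5,0,0,0],
    [0,0,2.5,0,0,0],
    [0,0,0.7,0,0,0],
    [0,0,0,0,0,0]
  ]
}}

```text
time: 32.55
eef_pos: [0.5817, -0.3858, 0.0073]
ee_rot: [[-0.529, 0.849, 0.003], [0.849, 0.529, -0.0], [-0.002, 0.002, -1.0]]
contact_force: [0.1, 0.7, -0.2]
width: 0.652
finger_force: 0.0
```

{"name": "move_arm", "arguments": {
  "deltas": [
    [0,0,0,0,0,0],
    [0,0,0,0,0,0],
    [0,0,0,0,0,0],
    [0,0,0,0,0,0]
  ],
  "fingers": 0
}}

```text
time: 33.05
eef_pos: [0.5812, -0.3858, 0.0072]
ee_rot: [[-0.529, 0.848, 0.002], [0.848, 0.529, -0.0], [-0.001, 0.002, -1.0]]
contact_force: [-2.0, 1.2, 6.4]
width: 0.386
finger_force: 30.0
```

{"name": "move_arm", "arguments": {
  "deltas": [
    [0,0,-3,0,0,0],
    [0,0,-5,0,0,0],
    [0,0,-5,0,0,0],
    [0,0,0,0,0,10.2],
    [0,0,0,0,0,10.2],
    [0,0,0,0,0,10.2],
    [0,0,0,0,0,10.2],
    [0,0,0,0,0,10.2],
    [0,0,0,0,0,10.2],
    [0,0,0,0,0,10.2],
    [0,0,0,0,0,10.2],
    [0,0,0,0,0,10.2]
  ]
}}

```text
time: 34.55
eef_pos: [0.5804, -0.3845, 0.1353]
ee_rot: [[0.867, 0.498, 0.0], [0.497, -0.867, 0.002], [0.001, -0.002, -1.0]]
contact_force: [-0.1, 0.7, -3.4]
width: 0.389
finger_force: 30.0
```

{"name": "move_arm", "arguments": {
  "deltas": [
    [0,0,0,0,0,10.2],
    [0,0,0,0,0,10.2],
    [0,0,0,0,0,10.2],
    [0,0,0,0,0,0],
    [0,0,0,0,0,0]
  ]
}}

```text
time: 35.17
eef_pos: [0.5805, -0.385, 0.1357]
ee_rot: [[1.0, -0.004, 0.001], [-0.004, -1.0, 0.001], [0.001, -0.001, -1.0]]
contact_force: [0.1, 0.1, -3.4]
width: 0.384
finger_force: 30.0
```

```bash
cat >> h.py <<'E'
def anvil(f,cam='wrist'):
    p,d,i=shot(cam,f);C=wcloud(d,i) if cam=='wrist' else cloud(d,i)
    hsv=cv2.cvtColor(p,cv2.COLOR_BGR2HSV)
    br=(hsv[...,0]>14)&(hsv[...,0]<35)&(hsv[...,1]>110)&(abs(C[...,0]-.64)<.03)&(abs(C[...,1]+.187)<.02)&(C[...,2]>.012)&(C[...,2]<.03)
    q=C[br];print('brass',len(q),q.min(0).round(4),q.max(0).round(4)); t=q[q[:,2]>np.percentile(q[:,2],70)];print(' ridge fit y(x)',np.polyfit(t[:,0],t[:,1],1),np.median(t,0))
    b=(C[...,2]>.04)&(C[...,2]<.05)&(abs(C[...,0]-.675)<.05)&(abs(C[...,1]+.186)<.05);q=C[b];print(' block',cv2.minAreaRect((q[:,:2]*1000).astype(np.float32)))
E
python3 -c "
from h import *
go([.54,-.186,.1],0); anvil('w9')"
```

```text
TCP [ 0.5805 -0.385   0.1357] yaw -0.2 z [ 0.001  0.001 -1.   ] F [ 0.1  0.1 -3.4] w 0.384 ff 30.0 t 35.2
 shift cm (tool) [ -4.14 -19.87   3.59] turn z -0.2
brass 392 [ 0.6232 -0.1903  0.0142] [ 0.6549 -0.1804  0.0238]
 ridge fit y(x) [ 0.01021131 -0.19130316] [ 0.63980972 -0.18464976  0.02193688]
 block ((673.3148193359375, -183.60494995117188), (35.5285530090332, 52.48585510253906), 1.2631065845489502)
```

{"name": "move_arm", "arguments": {
  "deltas": [
    [-0.5,-5,0,0,0,0],
    [-0.5,-5,0,0,0,0],
    [-0.5,-5,0,0,0,0],
    [-0.5,-5,0,0,0,0],
    [0,0,5,0,0,0],
    [0,0,5,0,0,0],
    [0,0,2.6,0,0,0],
    [0,0,0,0,0,0],
    [0,0,0,0,0,0]
  ]
}}

```text
time: 36.35
eef_pos: [0.5628, -0.1854, 0.0111]
ee_rot: [[1.0, -0.007, 0.002], [-0.007, -1.0, 0.0], [0.002, -0.0, -1.0]]
contact_force: [1.0, -1.3, -2.3]
width: 0.385
finger_force: 30.0
```

{"name": "move_arm", "arguments": {
  "deltas": [
    [0.4,0,0,0,0,0],
    [0.4,0,0,0,0,0],
    [0.4,0,0,0,0,0],
    [0.4,0,0,0,0,0],
    [0.4,0,0,0,0,0],
    [0.4,0,0,0,0,0],
    [0.3,0,0,0,0,0],
    [0,0,0,0,0,0]
  ]
}}

```text
time: 37.35
eef_pos: [0.5869, -0.1853, 0.0094]
ee_rot: [[1.0, -0.008, -0.003], [-0.008, -1.0, 0.002], [-0.003, -0.002, -1.0]]
contact_force: [-5.3, -0.1, -3.9]
width: 0.381
finger_force: 30.0
```

```bash
python3 -c "
from h import *
go([.5885,-.185,.0085],0)
s=status.get_state();print(s['torque'])"
```

```text
TCP [ 0.5869 -0.1853  0.0094] yaw -0.5 z [-0.003  0.002 -1.   ] F [-5.3 -0.1 -3.9] w 0.381 ff 30.0 t 37.4
 shift cm (tool) [ 0.16 -0.03  0.09] turn z -0.5
[-0.04285929  1.25014515 -0.03835017]
```

Sliding at about 5 N as expected. I'll keep pressing until the force rises.

{"name": "move_arm", "arguments": {
  "deltas": [
    [0.15,0,0,0,0,0],
    [0.15,0,0,0,0,0],
    [0,0,0,0,0,0]
  ]
}}

```text
time: 37.72
eef_pos: [0.5872, -0.1853, 0.009]
ee_rot: [[1.0, -0.009, -0.008], [-0.009, -1.0, 0.003], [-0.008, -0.003, -1.0]]
contact_force: [-12.7, 1.0, 2.7]
width: 0.387
finger_force: 30.0
```

{"name": "move_arm", "arguments": {
  "deltas": [
    [0.15,0,0,0,0,0],
    [0.1,0,0,0,0,0],
    [0,0,0,0,0,0]
  ]
}}

```text
time: 38.1
eef_pos: [0.5875, -0.1853, 0.0087]
ee_rot: [[1.0, -0.01, -0.012], [-0.01, -1.0, 0.004], [-0.012, -0.004, -1.0]]
contact_force: [-18.7, 1.8, 5.4]
width: 0.385
finger_force: 30.0
```

Hard stop reached (18.7 N, no further travel): first plug home. Turning the cassette round.

{"name": "move_arm", "arguments": {
  "deltas": [
    [-2,0,0,0,0,0],
    [-2.5,0,-1,0,0,0],
    [0,0,-5,0,0,0],
    [0,0,0,0,0,-10.62],
    [0,0,0,0,0,-10.62],
    [0,0,0,0,0,-10.62],
    [0,0,0,0,0,-10.62],
    [0,0,0,0,0,-10.62],
    [0,0,0,0,0,-10.62],
    [0,0,0,0,0,-10.62],
    [0,0,0,0,0,-10.62],
    [0,0,0,0,0,-10.62]
  ]
}}

```text
time: 39.6
eef_pos: [0.5499, -0.1853, 0.0702]
ee_rot: [[-0.095, 0.995, 0.001], [0.995, 0.095, 0.0], [0.0, 0.001, -1.0]]
contact_force: [-0.5, -0.2, -3.3]
width: 0.381
finger_force: 30.0
```

{"name": "move_arm", "arguments": {
  "deltas": [
    [0,0,0,0,0,-10.62],
    [0,0,0,0,0,-10.62],
    [0,0,0,0,0,-10.62],
    [0,0,0,0,0,-10.62],
    [0,0,0,0,0,-10.62],
    [0,0,0,0,0,-10.62],
    [0,0,0,0,0,-10.62],
    [0,0,0,0,0,-10.62],
    [0,0,0,0,0,0],
    [0,0,0,0,0,0]
  ]
}}

```text
time: 40.85
eef_pos: [0.5497, -0.1853, 0.0701]
ee_rot: [[-1.0, 0.002, 0.001], [0.002, 1.0, 0.001], [-0.001, 0.001, -1.0]]
contact_force: [0.5, 0.1, -2.4]
width: 0.385
finger_force: 30.0
```

```bash
python3 -c "
from h import *
go([.562,-.185,.0088],180)
p,d,i=shot('side','s10');q=shot('scene','sc10')[0]
a=cv2.resize(p[150:290,230:400],None,fx=3,fy=3);b=cv2.resize(q[220:360,240:410],None,fx=3,fy=3);c=np.vstack([a,b]);cv2.imwrite('pics/c10.png',cv2.resize(np.hstack([a,b]),(800,330)))"
```

```text
TCP [ 0.5497 -0.1853  0.0701] yaw 179.9 z [ 0.001  0.001 -1.   ] F [ 0.5  0.1 -2.4] w 0.385 ff 30.0 t 40.9
 shift cm (tool) [-1.22  0.03  6.13] turn z -0.1
```

View pics/c10.png

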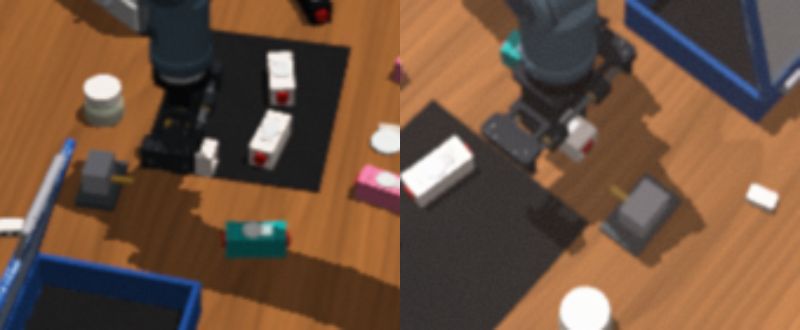

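The side view at (207,170) shows the first end with no red proud. The remaining red plug faces the nose. Pressing it.

{"name": "move_arm", "arguments": {
  "deltas": [
    [-0.6,0,2,0,0,0],
    [-0.6,0,2.5,0,0,0],
    [0,0,1.6,0,0,0],
    [0,0,0,0,0,0],
    [-0.4,0,0,0,0,0],
    [-0.4,0,0,0,0,0],
    [-0.4,0,0,0,0,0],
    [-0.4,0,0,0,0,0],
    [-0.4,0,0,0,0,0],
    [-0.4,0,0,0,0,0],
    [-0.4,0,0,0,0,0],
    [0,0,0,0,0,0]
  ]
}}

```text
time: 42.45
eef_pos: [0.5887, -0.1848, 0.0089]
ee_rot: [[-1.0, -0.002, -0.001], [-0.002, 1.0, 0.001], [0.001, 0.001, -1.0]]
contact_force: [-3.9, 0.2, -0.8]
width: 0.381
finger_force: 30.0
```

{"name": "move_arm", "arguments": {
  "deltas": [
    [-0.2,0,0,0,0,0],
    [-0.2,0,0,0,0,0],
    [0,0,0,0,0,0]
  ]
}}

```text
time: 42.82
eef_pos: [0.59, -0.1849, 0.0083]
ee_rot: [[-1.0, -0.001, -0.006], [-0.001, 1.0, 0.001], [0.006, 0.001, -1.0]]
contact_force: [-9.2, -0.3, 0.9]
width: 0.383
finger_force: 30.0
```

{"name": "move_arm", "arguments": {
  "deltas": [
    [-0.15,0,0,0,0,0],
    [-0.15,0,0,0,0,0],
    [0,0,0,0,0,0]
  ]
}}

```text
time: 43.2
eef_pos: [0.5904, -0.185, 0.0077]
ee_rot: [[-1.0, -0.001, -0.012], [-0.001, 1.0, 0.002], [0.012, 0.002, -1.0]]
contact_force: [-15.5, 0.9, 5.7]
width: 0.387
finger_force: 30.0
```

Second plug home (hard stop at x 0.590). I'm carrying this cassette to the chest.

{"name": "move_arm", "arguments": {
  "deltas": [
    [2.5,0,0,0,0,0],
    [1.9,0,-3,0,0,0],
    [0.5,0,-4.5,0,0,0],
    [0,0,-4.5,0,0,0],
    [0,4.9,0,0,0,0],
    [0,4.9,0,0,0,0],
    [0,4.9,0,0,0,0],
    [0,4.9,0,0,0,0],
    [0,4.9,0,0,0,2.2],
    [0,0,0,0,0,0]
  ]
}}

```text
time: 44.45
eef_pos: [0.5478, 0.0662, 0.1298]
ee_rot: [[-1.0, 0.029, 0.003], [0.029, 1.0, 0.004], [-0.003, 0.004, -1.0]]
contact_force: [0.6, 0.1, -2.9]
width: 0.381
finger_force: 30.0
```

```bash
python3 -c "
from h import *
go([.5461,.0625,.0162],177.8)"
```

```text
TCP [0.5478 0.0662 0.1298] yaw 178.3 z [ 0.003  0.004 -1.   ] F [ 0.6  0.1 -2.9] w 0.381 ff 30.0 t 44.5
 shift cm (tool) [ 0.19 -0.42 11.35] turn z 0.5
```

{"name": "move_arm", "arguments": {
  "deltas": [
    [0.1,-0.4,4,0,0,0.5],
    [0,0,4,0,0,0],
    [0,0,2,0,0,0],
    [0,0,0.7,0,0,0],
    [0,0,0.5,0,0,0],
    [0,0,0,0,0,0]
  ]
}}

```text
time: 45.2
eef_pos: [0.5469, 0.056, 0.0179]
ee_rot: [[-0.999, 0.046, 0.002], [0.046, 0.999, 0.001], [-0.002, 0.001, -1.0]]
contact_force: [-0.4, 0.3, -2.5]
width: 0.381
finger_force: 30.0
```

{"name": "move_arm", "arguments": {
  "deltas": [
    [0,0,0,0,0,0],
    [0,0,0,0,0,0],
    [0,0,0,0,0,0],
    [0,0,-2,0,0,0],
    [0,0,-4,0,0,0],
    [0,0,-5,0,0,0],
    [0,0,-5,0,0,0]
  ],
  "fingers": 0.48
}}

```text
time: 46.08
eef_pos: [0.546, 0.056, 0.1803]
ee_rot: [[-0.999, 0.045, 0.002], [0.045, 0.999, 0.001], [-0.002, 0.001, -1.0]]
contact_force: [1.0, -0.0, -0.5]
width: 0.481
finger_force: 0.0
```

```bash
cat >> h.py <<'E'
def chest(f):
    p,d,i=shot('wrist',f);L=loc(wcloud(d,i))
    m=(L[...,2]>.036)&(L[...,2]<.052)&(d>0)&(abs(L[...,0])<.1)&(abs(L[...,1])<.12)
    n,l,s,c=cv2.connectedComponentsWithStats(m.astype(np.uint8))
    for k in range(1,n):
        if s[k,4]>300:
            q=L[l==k];r=cv2.minAreaRect((q[:,:2]*1000).astype(np.float32));print('in chest',c[k].round(),np.round(r[0],1),np.round(r[1],1),round(r[2],1),np.median(q[:,2]).round(4))
E
python3 -c "
from h import *
go([.432,-.334,.2],80)
chest('w11')"
```

```text
TCP [0.546  0.056  0.1803] yaw 177.4 z [ 0.002  0.001 -1.   ] F [ 1.  -0.  -0.5] w 0.481 ff 0.0 t 46.1
 shift cm (tool) [  9.62 -39.47  -2.03] turn z 97.4
in chest [312. 223.] [-50.2 -81.7] [34.8 80.7] 89.5 0.0435
```

Placed, standing at chest-local (-50,-82) mm with its top at 43.5 mm. On to the next cassette.

{"name": "move_arm", "arguments": {
  "deltas": [
    [1.2,-4.93,0,0,0,0],
    [1.2,-4.93,0,0,0,0],
    [1.2,-4.93,0,0,0,0],
    [1.2,-4.93,0,0,0,0],
    [1.2,-4.93,0,0,0,0],
    [1.2,-4.93,0,0,0,0],
    [1.2,-4.93,0,0,0,0],
    [1.2,-4.93,0,0,0,0]
  ],
  "fingers": 0.65
}}

```text
time: 47.12
eef_pos: [0.4319, -0.3352, 0.1782]
ee_rot: [[-0.999, 0.045, 0.003], [0.045, 0.999, 0.0], [-0.003, 0.0, -1.0]]
contact_force: [0.8, -0.3, -0.0]
width: 0.649
finger_force: 0.0
```

{"name": "move_arm", "arguments": {
  "deltas": [
    [0,0,0,0,0,9.74],
    [0,0,0,0,0,9.74],
    [0,0,0,0,0,9.74],
    [0,0,0,0,0,9.74],
    [0,0,0,0,0,9.74],
    [0,0,0,0,0,9.74],
    [0,0,0,0,0,9.74],
    [0,0,0,0,0,9.74],
    [0,0,0,0,0,9.74],
    [0,0,0,0,0,9.74],
    [0,0,0,0,0,0],
    [0,0,0,0,0,0]
  ]
}}

```text
time: 48.62
eef_pos: [0.4325, -0.3335, 0.1774]
ee_rot: [[0.17, 0.985, 0.002], [0.985, -0.17, 0.001], [0.001, 0.002, -1.0]]
contact_force: [0.0, -0.1, 0.2]
width: 0.652
finger_force: 0.0
```

```bash
python3 -c "
from h import *
cass('w12'); go([.4316,-.3345,.007],80)"
```

```text
[331. 188.] 3900 ctr [ 454.  -304.7] size [75.5 33.7] long axis 80.1 ztop 0.0356 hsv [ 10.   3. 234.]
[357. 321.] 2353 ctr [ 460.7 -431.3] size [34.7 74.1] long axis 102.9 ztop 0.0357 hsv [  0.   0. 247.]
TCP [ 0.4324 -0.3336  0.1773] yaw 80.2 z [ 0.002  0.001 -1.   ] F [-0.1 -0.6 -0. ] w 0.647 ff 0.0 t 48.7
 shift cm (tool) [-0.12 -0.08 17.03] turn z 0.2
```

The cassette was knocked from (0.432,-0.334) to about (0.454,-0.303). Re-measuring with wider bounds.

```bash
sed -i 's/C\[...,1\]<-.27)/C[...,1]<-.2)/' h.py; python3 -c "
from h import *
cass('w13'); go([.4545,-.302,.007],80)"
```

```text
[331. 183.] 4340 ctr [ 454.1 -302.4] size [79.9 34.1] long axis 80.7 ztop 0.0355 hsv [  9.   2. 235.]
[358. 321.] 2351 ctr [ 460.9 -431.6] size [34.8 74.4] long axis 103.3 ztop 0.0356 hsv [  0.   0. 247.]
TCP [ 0.4323 -0.3336  0.1772] yaw 80.1 z [ 0.002  0.001 -1.   ] F [-0.4 -1.  -0.3] w 0.646 ff 0.0 t 48.7
 shift cm (tool) [ 3.48  1.62 17.03] turn z 0.1
```

{"name": "move_arm", "arguments": {
  "deltas": [
    [3.5,1.6,3,0,0,-0.6],
    [0,0,5,0,0,0],
    [0,0,5,0,0,0],
    [0,0,3,0,0,0],
    [0,0,1,0,0,0],
    [0,0,0,0,0,0],
    [0,0,0,0,0,0]
  ]
}}

```text
time: 49.6
eef_pos: [0.4552, -0.3025, 0.0083]
ee_rot: [[0.163, 0.987, 0.003], [0.987, -0.163, -0.0], [0.0, 0.003, -1.0]]
contact_force: [-0.1, 0.1, 0.4]
width: 0.648
finger_force: 0.0
```

{"name": "move_arm", "arguments": {
  "deltas": [
    [0,0,0,0,0,0],
    [0,0,0,0,0,0],
    [0,0,0,0,0,0],
    [0,0,0,0,0,0]
  ],
  "fingers": 0
}}

```text
time: 50.1
eef_pos: [0.4543, -0.3018, 0.0074]
ee_rot: [[0.163, 0.987, 0.001], [0.987, -0.163, 0.001], [0.001, 0.001, -1.0]]
contact_force: [-2.4, 0.9, 6.4]
width: 0.39
finger_force: 30.0
```

{"name": "move_arm", "arguments": {
  "deltas": [
    [0,0,-3,0,0,0],
    [0,0,-5,0,0,0],
    [0,0,-4,0,0,0],
    [0,0,0,0,0,10.1],
    [0,0,0,0,0,10.1],
    [0,0,0,0,0,10.1],
    [0,0,0,0,0,10.1],
    [0,0,0,0,0,10.1],
    [0,0,0,0,0,10.1],
    [0,0,0,0,0,10.1],
    [0,0,0,0,0,10.1],
    [0,0,0,0,0,0]
  ]
}}

```text
time: 51.6
eef_pos: [0.4539, -0.3014, 0.1264]
ee_rot: [[1.0, -0.001, -0.0], [-0.001, -1.0, 0.001], [-0.0, -0.001, -1.0]]
contact_force: [0.1, 0.0, -2.7]
width: 0.386
finger_force: 30.0
```

```bash
python3 -c "
from h import *
go([.562,-.185,.0085],0)"
```

```text
TCP [ 0.4539 -0.3014  0.1264] yaw -0.1 z [-0.     0.001 -1.   ] F [ 0.1  0.  -2.7] w 0.386 ff 30.0 t 51.6
 shift cm (tool) [ 10.8  -11.65  11.8 ] turn z -0.1
```

{"name": "move_arm", "arguments": {
  "deltas": [
    [3.6,-3.9,0,0,0,0],
    [3.6,-3.9,0,0,0,0],
    [3.6,-3.9,0,0,0,0],
    [0,0,5,0,0,0],
    [0,0,4.5,0,0,0],
    [0,0,2.2,0,0,0],
    [0,0,0,0,0,0],
    [0,0,0,0,0,0]
  ]
}}

```text
time: 52.6
eef_pos: [0.5634, -0.1859, 0.0114]
ee_rot: [[1.0, -0.003, 0.003], [-0.003, -1.0, 0.0], [0.003, -0.0, -1.0]]
contact_force: [0.1, 0.3, -1.9]
width: 0.386
finger_force: 30.0
```

{"name": "move_arm", "arguments": {
  "deltas": [
    [0.4,0,0,0,0,0],
    [0.4,0,0,0,0,0],
    [0.4,0,0,0,0,0],
    [0.4,0,0,0,0,0],
    [0.4,0,0,0,0,0],
    [0.4,0,0,0,0,0],
    [0.4,0,0,0,0,0],
    [0.1,0,0,0,0,0],
    [0,0,0,0,0,0]
  ]
}}

```text
time: 53.72
eef_pos: [0.5895, -0.1854, 0.0097]
ee_rot: [[1.0, -0.004, -0.003], [-0.004, -1.0, 0.002], [-0.003, -0.002, -1.0]]
contact_force: [-5.9, 0.1, -0.4]
width: 0.383
finger_force: 30.0
```

{"name": "move_arm", "arguments": {
  "deltas": [
    [0.2,0,0,0,0,0],
    [0.1,0,0,0,0,0],
    [0,0,0,0,0,0]
  ]
}}

```text
time: 54.1
eef_pos: [0.5897, -0.1855, 0.0091]
ee_rot: [[1.0, -0.005, -0.008], [-0.005, -1.0, 0.003], [-0.008, -0.003, -1.0]]
contact_force: [-11.7, 0.3, 1.8]
width: 0.379
finger_force: 30.0
```

{"name": "move_arm", "arguments": {
  "deltas": [
    [0.2,0,0,0,0,0],
    [0.1,0,0,0,0,0],
    [0,0,0,0,0,0]
  ]
}}

```text
time: 54.48
eef_pos: [0.59, -0.1855, 0.0086]
ee_rot: [[1.0, -0.006, -0.013], [-0.006, -1.0, 0.004], [-0.013, -0.004, -1.0]]
contact_force: [-19.1, 1.8, 6.1]
width: 0.382
finger_force: 30.0
```

{"name": "move_arm", "arguments": {
  "deltas": [
    [-2,0,0,0,0,0],
    [-2.5,0,-1,0,0,0],
    [0,0,-5,0,0,0],
    [0,0,0,0,0,-10.6],
    [0,0,0,0,0,-10.6],
    [0,0,0,0,0,-10.6],
    [0,0,0,0,0,-10.6],
    [0,0,0,0,0,-10.6],
    [0,0,0,0,0,-10.6],
    [0,0,0,0,0,-10.6],
    [0,0,0,0,0,-10.6],
    [0,0,0,0,0,-10.6]
  ]
}}

```text
time: 55.98
eef_pos: [0.5528, -0.1856, 0.0702]
ee_rot: [[-0.096, 0.995, 0.001], [0.995, 0.096, 0.0], [0.0, 0.001, -1.0]]
contact_force: [0.9, -0.3, -3.3]
width: 0.384
finger_force: 30.0
```

{"name": "move_arm", "arguments": {
  "deltas": [
    [0,0,0,0,0,-10.6],
    [0,0,0,0,0,-10.6],
    [0,0,0,0,0,-10.6],
    [0,0,0,0,0,-10.6],
    [0,0,0,0,0,-10.6],
    [0,0,0,0,0,-10.6],
    [0,0,0,0,0,-10.6],
    [0,0,0,0,0,-10.6],
    [0,0,0,0,0,0],
    [0,0,0,0,0,0]
  ]
}}

```text
time: 57.22
eef_pos: [0.5526, -0.1855, 0.0701]
ee_rot: [[-1.0, 0.004, 0.001], [0.004, 1.0, 0.001], [-0.001, 0.001, -1.0]]
contact_force: [0.4, 0.9, -2.2]
width: 0.382
finger_force: 30.0
```

```bash
python3 -c "
from h import *
go([.562,-.185,.0088],180); cass('w15')
p,d,i=shot('side','s15');q=shot('scene','sc15')[0]
a=cv2.resize(p[150:290,230:400],None,fx=3,fy=3);b=cv2.resize(q[220:360,240:410],None,fx=3,fy=3);cv2.imwrite('pics/c15.png',cv2.resize(np.hstack([a,b]),(800,330)))"
```

```text
TCP [ 0.5526 -0.1855  0.0701] yaw 179.8 z [ 0.001  0.001 -1.   ] F [ 0.4  0.9 -2.2] w 0.382 ff 30.0 t 57.2
 shift cm (tool) [-0.93  0.05  6.13] turn z -0.2
```

{"name": "move_arm", "arguments": {
  "deltas": [
    [-0.5,0,2,0,0,0],
    [-0.4,0,2.5,0,0,0],
    [0,0,1.6,0,0,0],
    [0,0,0,0,0,0],
    [-0.4,0,0,0,0,0],
    [-0.4,0,0,0,0,0],
    [-0.4,0,0,0,0,0],
    [-0.4,0,0,0,0,0],
    [-0.4,0,0,0,0,0],
    [-0.4,0,0,0,0,0],
    [-0.2,0,0,0,0,0],
    [0,0,0,0,0,0]
  ]
}}

```text
time: 58.88
eef_pos: [0.5864, -0.1852, 0.0088]
ee_rot: [[-1.0, 0.0, -0.002], [0.0, 1.0, 0.001], [0.002, 0.001, -1.0]]
contact_force: [-4.4, 0.4, -0.2]
width: 0.378
finger_force: 30.0
```

{"name": "move_arm", "arguments": {
  "deltas": [
    [-0.2,0,0,0,0,0],
    [-0.2,0,0,0,0,0],
    [0,0,0,0,0,0]
  ]
}}

```text
time: 59.25
eef_pos: [0.5876, -0.1853, 0.0082]
ee_rot: [[-1.0, 0.001, -0.007], [0.001, 1.0, 0.001], [0.007, 0.001, -1.0]]
contact_force: [-11.2, 0.9, 1.1]
width: 0.381
finger_force: 30.0
```

{"name": "move_arm", "arguments": {
  "deltas": [
    [-0.15,0,0,0,0,0],
    [-0.15,0,0,0,0,0],
    [0,0,0,0,0,0]
  ]
}}

```text
time: 59.62
eef_pos: [0.5879, -0.1853, 0.0076]
ee_rot: [[-1.0, 0.001, -0.012], [0.001, 1.0, 0.002], [0.012, 0.002, -1.0]]
contact_force: [-17.5, 0.9, 5.6]
width: 0.38
finger_force: 30.0
```

{"name": "move_arm", "arguments": {
  "deltas": [
    [2.5,0,0,0,0,0],
    [1.7,0,-3,0,0,0],
    [0.3,0,-4.5,0,0,0],
    [0,0,-4.5,0,0,0],
    [0,5,0,0,0,0],
    [0,5,0,0,0,0],
    [0,5,0,0,0,0],
    [0,5,0,0,0,0],
    [0,5,0,0,0,2.2],
    [0,5,0,0,0,0],
    [0,0,0,0,0,0],
    [0,0,0,0,0,0]
  ]
}}

```text
time: 61.12
eef_pos: [0.552, 0.1144, 0.1295]
ee_rot: [[-0.999, 0.038, 0.002], [0.038, 0.999, 0.0], [-0.002, 0.001, -1.0]]
contact_force: [0.4, -2.2, -3.4]
width: 0.385
finger_force: 30.0
```

```bash
python3 -c "
from h import *
go([.5484,.1225,.0165],177.8)"
```

```text
TCP [0.552  0.1144 0.1295] yaw 177.8 z [ 0.002  0.    -1.   ] F [ 0.4 -2.2 -3.4] w 0.385 ff 30.0 t 61.1
 shift cm (tool) [ 0.42  0.79 11.3 ] turn z 0.0
```

{"name": "move_arm", "arguments": {
  "deltas": [
    [0.4,0.8,3,0,0,0],
    [0,0,4,0,0,0],
    [0,0,2.5,0,0,0],
    [0,0,1.1,0,0,0],
    [0,0,0.6,0,0,0],
    [0,0,0,0,0,0],
    [0,0,0,0,0,0]
  ]
}}

```text
time: 62.0
eef_pos: [0.5487, 0.123, 0.0183]
ee_rot: [[-0.999, 0.039, 0.003], [0.039, 0.999, 0.001], [-0.003, 0.001, -1.0]]
contact_force: [-0.1, 0.2, -3.2]
width: 0.385
finger_force: 30.0
```

{"name": "move_arm", "arguments": {
  "deltas": [
    [0,0,0,0,0,0],
    [0,0,0,0,0,0],
    [0,0,0,0,0,0],
    [0,0,-2,0,0,0],
    [0,0,-4,0,0,0],
    [0,0,-5,0,0,0],
    [0,0,-5,0,0,0],
    [0,0,0,0,0,0]
  ],
  "fingers": 0.48
}}

```text
time: 63.0
eef_pos: [0.5507, 0.1236, 0.1828]
ee_rot: [[-0.999, 0.039, 0.01], [0.039, 0.999, 0.003], [-0.01, 0.003, -1.0]]
contact_force: [0.2, 0.2, -0.1]
width: 0.479
finger_force: 0.0
```

```bash
python3 -c "
from h import *
chest('w16'); go([.461,-.434,.18],103)"
```

```text
in chest [228. 219.] [-50.3 -81.7] [34.8 80.5] 89.8 0.0435
in chest [310. 220.] [-48.8 -14.7] [34.8 80.2] 90.0 0.0435
TCP [0.5491 0.1231 0.1802] yaw 177.8 z [ 0.006  0.002 -1.   ] F [-0.2  0.3 -0.5] w 0.479 ff 0.0 t 63.0
 shift cm (tool) [  6.65 -56.01  -0.14] turn z 74.8
```

Two are standing in the chest. Fetching the third at about (0.461,-0.434).

{"name": "move_arm", "arguments": {
  "deltas": [
    [0.65,-5.6,0,0,0,0],
    [0.65,-5.6,0,0,0,0],
    [0.65,-5.6,0,0,0,0],
    [0.65,-5.6,0,0,0,0],
    [0.65,-5.6,0,0,0,0],
    [0.65,-5.6,0,0,0,0],
    [0.65,-5.6,0,0,0,0],
    [0.65,-5.6,0,0,0,0],
    [0.65,-5.6,0,0,0,0],
    [0.65,-5.6,0,0,0,0]
  ],
  "fingers": 0.65
}}

```text
time: 64.3
eef_pos: [0.4602, -0.4353, 0.1758]
ee_rot: [[-0.999, 0.038, -0.001], [0.038, 0.999, 0.002], [0.001, 0.002, -1.0]]
contact_force: [0.5, 0.1, 0.6]
width: 0.65
finger_force: 0.0
```

{"name": "move_arm", "arguments": {
  "deltas": [
    [0,0,0,0,0,10.7],
    [0,0,0,0,0,10.7],
    [0,0,0,0,0,10.7],
    [0,0,0,0,0,10.7],
    [0,0,0,0,0,10.7],
    [0,0,0,0,0,10.7],
    [0,0,0,0,0,10.6],
    [0,0,0,0,0,0],
    [0,0,0,0,0,0]
  ]
}}

```text
time: 65.42
eef_pos: [0.461, -0.4339, 0.1763]
ee_rot: [[-0.229, 0.974, 0.0], [0.974, 0.229, 0.001], [0.001, 0.0, -1.0]]
contact_force: [0.6, -0.5, -0.0]
width: 0.649
finger_force: 0.0
```

```bash
python3 -c "
from h import *
cass('w17'); go([.461,-.434,.0075],103)"
```

```text
[311. 226.] 4151 ctr [ 461.8 -435.3] size [34.7 80.3] long axis 103.1 ztop 0.0355 hsv [  9.   1. 245.]
TCP [ 0.461  -0.4341  0.1765] yaw 103.2 z [ 0.     0.001 -1.   ] F [ 0.4  0.6 -0.1] w 0.653 ff 0.0 t 65.5
 shift cm (tool) [-1.00e-02 -1.00e-02  1.69e+01] turn z 0.2
```

{"name": "move_arm", "arguments": {
  "deltas": [
    [-0.1,0,5,0,0,0],
    [0,0,5,0,0,0],
    [0,0,5,0,0,0],
    [0,0,1.9,0,0,0],
    [0,0,0,0,0,0],
    [0,0,0,0,0,0]
  ]
}}

```text
time: 66.22
eef_pos: [0.4628, -0.4364, 0.0099]
ee_rot: [[-0.225, 0.974, 0.003], [0.974, 0.225, -0.001], [-0.002, 0.003, -1.0]]
contact_force: [-0.4, 0.1, -0.1]
width: 0.647
finger_force: 0.0
```

{"name": "move_arm", "arguments": {
  "deltas": [
    [0,0,0,0,0,0],
    [0,0,0,0,0,0],
    [0,0,0,0,0,0],
    [0,0,0,0,0,0]
  ],
  "fingers": 0
}}

```text
time: 66.72
eef_pos: [0.4618, -0.4355, 0.0087]
ee_rot: [[-0.225, 0.974, 0.001], [0.974, 0.225, 0.0], [-0.0, 0.001, -1.0]]
contact_force: [-1.3, 0.7, 5.8]
width: 0.387
finger_force: 30.0
```

{"name": "move_arm", "arguments": {
  "deltas": [
    [0,0,-4,0,0,0],
    [0,0,-5,0,0,10.3],
    [0,0,-3,0,0,10.3],
    [0,0,0,0,0,10.3],
    [0,0,0,0,0,10.3],
    [0,0,0,0,0,10.3],
    [0,0,0,0,0,10.3],
    [0,0,0,0,0,10.3],
    [0,0,0,0,0,10.3],
    [0,0,0,0,0,10.3],
    [0,0,0,0,0,10.5],
    [0,0,0,0,0,0]
  ]
}}

```text
time: 68.22
eef_pos: [0.4615, -0.4344, 0.1271]
ee_rot: [[1.0, -0.001, -0.0], [-0.001, -1.0, 0.001], [-0.0, -0.001, -1.0]]
contact_force: [-0.8, -0.5, -3.4]
width: 0.384
finger_force: 30.0
```

```bash
python3 -c "
from h import *
go([.562,-.185,.0085],0)"
```

```text
TCP [ 0.4615 -0.4344  0.1271] yaw -0.1 z [-0.     0.001 -1.   ] F [-0.8 -0.5 -3.4] w 0.384 ff 30.0 t 68.2
 shift cm (tool) [ 10.03 -24.94  11.89] turn z -0.1
```

{"name": "move_arm", "arguments": {
  "deltas": [
    [2,-5,0,0,0,0],
    [2,-5,0,0,0,0],
    [2,-5,0,0,0,0],
    [2,-5,0,0,0,0],
    [2,-5,0,0,0,0],
    [0,0,5,0,0,0],
    [0,0,4.5,0,0,0],
    [0,0,2.2,0,0,0],
    [0,0,0,0,0,0],
    [0,0,0,0,0,0]
  ]
}}

```text
time: 69.47
eef_pos: [0.5633, -0.1863, 0.0123]
ee_rot: [[1.0, -0.003, 0.003], [-0.003, -1.0, 0.0], [0.003, -0.0, -1.0]]
contact_force: [0.2, 0.3, -3.8]
width: 0.384
finger_force: 30.0
```

{"name": "move_arm", "arguments": {
  "deltas": [
    [0.4,0,0,0,0,0],
    [0.4,0,0,0,0,0],
    [0.4,0,0,0,0,0],
    [0.4,0,0,0,0,0],
    [0.4,0,0,0,0,0],
    [0.4,0,0,0,0,0],
    [0.4,0,0,0,0,0],
    [0.1,0,0,0,0,0],
    [0,0,0,0,0,0]
  ]
}}

```text
time: 70.6
eef_pos: [0.5887, -0.1856, 0.0103]
ee_rot: [[1.0, -0.004, -0.004], [-0.004, -1.0, 0.002], [-0.004, -0.002, -1.0]]
contact_force: [-6.4, 0.1, -2.3]
width: 0.38
finger_force: 30.0
```

{"name": "move_arm", "arguments": {
  "deltas": [
    [0.2,0,0,0,0,0],
    [0.1,0,0,0,0,0],
    [0,0,0,0,0,0]
  ]
}}

```text
time: 70.97
eef_pos: [0.5889, -0.1856, 0.01]
ee_rot: [[1.0, -0.005, -0.009], [-0.005, -1.0, 0.003], [-0.009, -0.003, -1.0]]
contact_force: [-13.8, 2.6, 3.8]
width: 0.38
finger_force: 30.0
```

{"name": "move_arm", "arguments": {
  "deltas": [
    [0.2,0,0,0,0,0],
    [0.1,0,0,0,0,0],
    [0,0,0,0,0,0]
  ]
}}

```text
time: 71.35
eef_pos: [0.5894, -0.1856, 0.0094]
ee_rot: [[1.0, -0.006, -0.014], [-0.006, -1.0, 0.004], [-0.014, -0.004, -1.0]]
contact_force: [-19.7, 2.0, 6.2]
width: 0.383
finger_force: 30.0
```

Home. Turning it round and pressing the other end.

{"name": "move_arm", "arguments": {
  "deltas": [
    [-2,0,0,0,0,0],
    [-2.5,0,-1,0,0,0],
    [0,0,-5,0,0,0],
    [0,0,0,0,0,-10.6],
    [0,0,0,0,0,-10.6],
    [0,0,0,0,0,-10.6],
    [0,0,0,0,0,-10.6],
    [0,0,0,0,0,-10.6],
    [0,0,0,0,0,-10.6],
    [0,0,0,0,0,-10.6],
    [0,0,0,0,0,-10.6],
    [0,0,0,0,0,-10.6]
  ]
}}

```text
time: 72.85
eef_pos: [0.5527, -0.1858, 0.0712]
ee_rot: [[-0.096, 0.995, 0.001], [0.995, 0.096, 0.0], [0.0, 0.001, -1.0]]
contact_force: [-0.5, 0.3, -3.4]
width: 0.382
finger_force: 30.0
```

{"name": "move_arm", "arguments": {
  "deltas": [
    [0,0,0,0,0,-10.6],
    [0,0,0,0,0,-10.6],
    [0,0,0,0,0,-10.6],
    [0,0,0,0,0,-10.6],
    [0,0,0,0,0,-10.6],
    [0,0,0,0,0,-10.6],
    [0,0,0,0,0,-10.6],
    [0,0,0,0,0,-10.6],
    [0,0,0,0,0,0],
    [0,0,0,0,0,0]
  ]
}}

```text
time: 74.1
eef_pos: [0.5525, -0.1858, 0.0711]
ee_rot: [[-1.0, 0.004, 0.001], [0.004, 1.0, 0.001], [-0.001, 0.001, -1.0]]
contact_force: [0.2, 0.2, -3.5]
width: 0.383
finger_force: 30.0
```

```bash
python3 -c "
from h import *
go([.562,-.185,.0099],180)"
```

```text
TCP [ 0.5525 -0.1858  0.0711] yaw 179.8 z [ 0.001  0.001 -1.   ] F [ 0.2  0.2 -3.5] w 0.383 ff 30.0 t 74.1
 shift cm (tool) [-0.94  0.08  6.12] turn z -0.2
```

{"name": "move_arm", "arguments": {
  "deltas": [
    [-0.5,0,2,0,0,0],
    [-0.4,0.1,2.5,0,0,0],
    [0,0,1.6,0,0,0],
    [0,0,0,0,0,0],
    [-0.4,0,0,0,0,0],
    [-0.4,0,0,0,0,0],
    [-0.4,0,0,0,0,0],
    [-0.4,0,0,0,0,0],
    [-0.4,0,0,0,0,0],
    [-0.4,0,0,0,0,0],
    [-0.3,0,0,0,0,0],
    [0,0,0,0,0,0]
  ]
}}

```text
time: 75.6
eef_pos: [0.5873, -0.1845, 0.0098]
ee_rot: [[-1.0, 0.0, -0.002], [0.0, 1.0, 0.001], [0.002, 0.001, -1.0]]
contact_force: [-4.1, -0.4, -1.6]
width: 0.383
finger_force: 30.0
```

{"name": "move_arm", "arguments": {
  "deltas": [
    [-0.2,0,0,0,0,0],
    [-0.2,0,0,0,0,0],
    [0,0,0,0,0,0]
  ]
}}

```text
time: 75.97
eef_pos: [0.5881, -0.1846, 0.0091]
ee_rot: [[-1.0, 0.001, -0.008], [0.001, 1.0, 0.001], [0.008, 0.001, -1.0]]
contact_force: [-11.2, -0.1, 0.3]
width: 0.382
finger_force: 30.0
```

{"name": "move_arm", "arguments": {
  "deltas": [
    [-0.15,0,0,0,0,0],
    [-0.15,0,0,0,0,0],
    [0,0,0,0,0,0]
  ]
}}

```text
time: 76.35
eef_pos: [0.5885, -0.1845, 0.0085]
ee_rot: [[-1.0, 0.001, -0.013], [0.001, 1.0, 0.002], [0.013, 0.002, -1.0]]
contact_force: [-17.8, 1.6, 4.1]
width: 0.382
finger_force: 30.0
```

{"name": "move_arm", "arguments": {
  "deltas": [
    [2.5,0,0,0,0,0],
    [1.7,0,-3,0,0,0],
    [0.3,0,-4.5,0,0,0],
    [0,0,-4.5,0,0,0],
    [0,5,0,0,0,0],
    [0,5,0,0,0,0],
    [0,5,0,0,0,0],
    [0,5,0,0,0,0],
    [0,5,0,0,0,2.2],
    [0,5,0,0,0,0],
    [0,5,0,0,0,0],
    [0,1.5,0,0,0,0]
  ]
}}

```text
time: 77.85
eef_pos: [0.5549, 0.1858, 0.1309]
ee_rot: [[-0.999, 0.033, 0.003], [0.033, 0.999, 0.004], [-0.003, 0.004, -1.0]]
contact_force: [0.7, 0.1, -3.8]
width: 0.387
finger_force: 30.0
```

{"name": "move_arm", "arguments": {
  "deltas": [
    [0,0,0,0,0,0],
    [0,0,0,0,0,0]
  ]
}}

```text
time: 78.1
eef_pos: [0.5552, 0.1781, 0.1303]
ee_rot: [[-0.999, 0.041, 0.001], [0.041, 0.999, -0.001], [-0.001, -0.001, -1.0]]
contact_force: [0.7, -0.0, -3.6]
width: 0.38
finger_force: 30.0
```

```bash
python3 -c "
from h import *
go([.551,.1884,.0174],177.8)"
```

```text
TCP [0.5552 0.1781 0.1303] yaw 177.7 z [ 0.001 -0.001 -1.   ] F [ 0.7 -0.  -3.6] w 0.38 ff 30.0 t 78.1
 shift cm (tool) [ 0.48  1.01 11.29] turn z -0.1
```

{"name": "move_arm", "arguments": {
  "deltas": [
    [0.4,0.9,3,0,0,0],
    [0,0,4,0,0,0],
    [0,0,2.5,0,0,0],
    [0,0,1.1,0,0,0],
    [0,0,0.6,0,0,0],
    [0,0,0,0,0,0],
    [0,0,0,0,0,0]
  ]
}}

```text
time: 78.97
eef_pos: [0.5521, 0.1898, 0.0194]
ee_rot: [[-0.999, 0.039, 0.003], [0.039, 0.999, 0.001], [-0.003, 0.001, -1.0]]
contact_force: [-0.7, 0.1, -3.2]
width: 0.384
finger_force: 30.0
```

{"name": "move_arm", "arguments": {
  "deltas": [
    [0,0,0,0,0,0],
    [0,0,0,0,0,0],
    [0,0,0,0,0,0],
    [0,0,-2,0,0,0],
    [0,0,-4,0,0,0],
    [0,0,-5,0,0,0],
    [0,0,-5,0,0,0],
    [0,0,0,0,0,0]
  ],
  "fingers": 0.48
}}

```text
time: 79.97
eef_pos: [0.554, 0.1906, 0.184]
ee_rot: [[-0.999, 0.039, 0.01], [0.039, 0.999, 0.004], [-0.01, 0.005, -1.0]]
contact_force: [0.4, -0.0, -0.8]
width: 0.482
finger_force: 0.0
```

```bash
python3 -c "
from h import *
chest('w20'); go([.626,.14,.39],87.8)"
```

```text
in chest [309. 220.] [-48.3  51.9] [80.6 33.9] 0.0 0.0435
in chest [153. 219.] [-50.3 -81.4] [35.5 80.5] 89.1 0.0434
in chest [228. 220.] [-48.5 -14.6] [81.2 34.7] 0.6 0.0435
TCP [0.5524 0.1899 0.1814] yaw 177.8 z [ 0.006  0.002 -1.   ] F [-0.6  0.2  0.4] w 0.48 ff 0.0 t 80.0
 shift cm (tool) [ -7.66  -4.65 -20.83] turn z 90.0
```

View pics/w20.png

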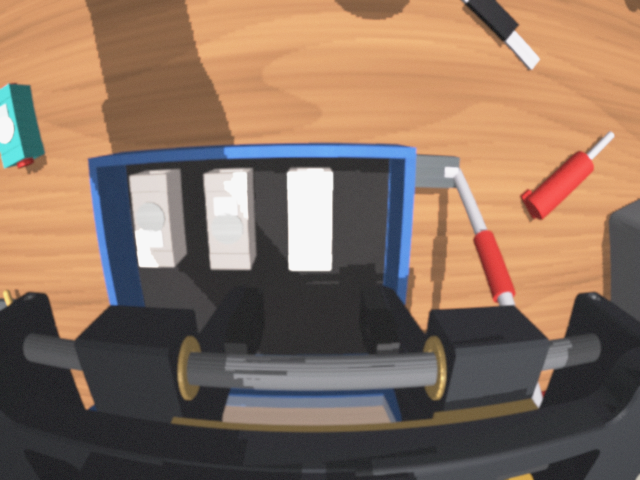

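All three stand in the chest with no red showing (at (157,218), (230,218) and (310,218)). Back to the handle.

{"name": "move_arm", "arguments": {
  "deltas": [
    [0,0,-5.2,0,0,0],
    [0,0,-5.2,0,0,0],
    [0,0,-5.2,0,0,0],
    [0,0,-5.2,0,0,0],
    [-3.7,-2.4,0,0,0,0],
    [-3.7,-2.3,0,0,0,0],
    [0,0,0,0,0,0]
  ],
  "fingers": 0.45
}}

```text
time: 80.9
eef_pos: [0.6244, 0.136, 0.3844]
ee_rot: [[-0.999, 0.043, -0.001], [0.043, 0.999, -0.002], [0.001, -0.002, -1.0]]
contact_force: [0.4, -0.2, 0.1]
width: 0.45
finger_force: 0.0
```

{"name": "move_arm", "arguments": {
  "deltas": [
    [0,0,0,0,0,10],
    [0,0,0,0,0,10],
    [0,0,0,0,0,10],
    [0,0,0,0,0,10],
    [0,0,0,0,0,10],
    [0,0,0,0,0,10],
    [0,0,0,0,0,10],
    [0,0,0,0,0,10],
    [0,0,0,0,0,10],
    [0,0,0,0,0,0],
    [0,0,0,0,0,0]
  ]
}}

```text
time: 82.28
eef_pos: [0.6225, 0.14, 0.386]
ee_rot: [[0.034, 0.999, -0.0], [0.999, -0.034, 0.001], [0.001, -0.0, -1.0]]
contact_force: [-0.5, 0.8, -0.2]
width: 0.448
finger_force: 0.0
```

```bash
cat >> h.py <<'E'
def handle(f,x,z):
    p,d,i=shot('wrist',f);C=wcloud(d,i)
    m=(abs(C[...,2]-z)<.03)&(abs(C[...,0]-x)<.05)&(abs(C[...,1]-.139)<.02)&(d>0)
    q=C[m];q=q[q[:,2]>q[:,2].max()-.008];print('handle',len(q),'x',q[:,0].min(),q[:,0].max(),'ztop',q[:,2].max())
E
python3 -c "
from h import *
handle('w21',.625,.315); go([.6242,.14,.296],87.8)"
```

```text
handle 1245 x 0.6187676083236388 0.6322901471603886 ztop 0.3219337956148661
TCP [0.6227 0.1398 0.3862] yaw 88.0 z [ 0.     0.001 -1.   ] F [0.2 0.2 0.2] w 0.442 ff 0.0 t 82.3
 shift cm (tool) [0.01 0.15 9.02] turn z 0.2
```

{"name": "move_arm", "arguments": {
  "deltas": [
    [0,0.2,3,0,0,0],
    [0,0.1,3,0,0,0],
    [0,0,2.9,0,0,0],
    [0,0,0,0,0,0],
    [0,0,0,0,0,0]
  ]
}}

```text
time: 82.95
eef_pos: [0.6267, 0.1396, 0.2988]
ee_rot: [[0.038, 0.999, 0.003], [0.999, -0.038, 0.001], [0.001, 0.003, -1.0]]
contact_force: [0.1, 0.5, -0.1]
width: 0.448
finger_force: 0.0
```

{"name": "move_arm", "arguments": {
  "deltas": [
    [0,0,0,0,0,0],
    [0,0,0,0,0,0],
    [0,0,0,0,0,0],
    [0,0,0,0,0,0]
  ],
  "fingers": 0
}}

```text
time: 83.45
eef_pos: [0.626, 0.1396, 0.2979]
ee_rot: [[0.038, 0.999, 0.001], [0.999, -0.038, 0.001], [0.001, 0.001, -1.0]]
contact_force: [-2.9, -0.1, 2.9]
width: 0.117
finger_force: 29.5
```

{"name": "move_arm", "arguments": {
  "deltas": [
    [0,0.77,-0.24,0,0,0],
    [0,0.77,-0.22,0,0,0],
    [0,0.77,-0.18,0,0,0],
    [0,0.77,-0.16,0,0,0],
    [0,0.77,-0.14,0,0,0],
    [0,0.77,-0.11,0,0,0],
    [0,0.77,-0.09,0,0,0],
    [0,0.77,-0.07,0,0,0],
    [0,0,0,0,0,0],
    [0,0,0,0,0,0]
  ]
}}

```text
time: 84.7
eef_pos: [0.6879, 0.1373, 0.3096]
ee_rot: [[0.038, 0.999, 0.002], [0.999, -0.038, 0.001], [0.001, 0.002, -1.0]]
contact_force: [-0.4, 1.4, 2.8]
width: 0.12
finger_force: 29.5
```

{"name": "move_arm", "arguments": {
  "deltas": [
    [0,0,0,0,0,0],
    [0,0,0,0,0,0],
    [0,0,0,0,0,0],
    [0,0,-2,0,0,0],
    [0,0,-3.5,0,0,0],
    [0,0,-3,0,0,0],
    [3.4,-3.55,0,0,0,0],
    [3.4,-3.55,0,0,0,0],
    [3.4,-3.55,0,0,0,0],
    [3.4,-3.55,0,0,0,0],
    [3.4,-3.55,0,0,0,0]
  ],
  "fingers": 0.45
}}

```text
time: 86.08
eef_pos: [0.5156, 0.3146, 0.3947]
ee_rot: [[0.039, 0.999, 0.001], [0.999, -0.039, 0.001], [0.001, 0.001, -1.0]]
contact_force: [0.5, 0.4, 1.8]
width: 0.452
finger_force: 0.0
```

{"name": "move_arm", "arguments": {
  "deltas": [
    [0,0,0,0,0,-10],
    [0,0,0,0,0,-10],
    [0,0,0,0,0,-10],
    [0,0,0,0,0,-10],
    [0,0,0,0,0,-10],
    [0,0,0,0,0,-10],
    [0,0,0,0,0,-10],
    [0,0,0,0,0,-10],
    [0,0,0,0,0,-10],
    [0,0,0,0,0,0]
  ]
}}

```text
time: 87.32
eef_pos: [0.5169, 0.3134, 0.3945]
ee_rot: [[-0.999, 0.04, 0.001], [0.04, 0.999, 0.001], [-0.001, 0.001, -1.0]]
contact_force: [0.4, 0.2, 0.4]
width: 0.45
finger_force: 0.0
```

{"name": "move_arm", "arguments": {
  "deltas": [
    [0,0,5,0,0,0],
    [0,0,5,0,0,0],
    [0,0,5,0,0,0],
    [0,0,5,0,0,0],
    [0,0,0,0,-8.75,0],
    [0,0,0,0,-8.75,0],
    [0,0,0,0,-8.75,0],
    [0,0,0,0,-8.75,0],
    [0,0,0,0,0,0],
    [0,0,0,0,0,0]
  ]
}}

```text
time: 88.58
eef_pos: [0.52, 0.3114, 0.194]
ee_rot: [[-0.846, 0.047, 0.531], [0.036, 0.999, -0.031], [-0.532, -0.007, -0.847]]
contact_force: [0.1, 0.0, -1.0]
width: 0.448
finger_force: 0.0
```

```bash
python3 -c "
from h import *
go([.579,.3125,.0997]); rod('s22'); lid('s23')"
```

```text
TCP [0.52   0.3114 0.194 ] yaw 177.5 z [ 0.531 -0.031 -0.847] F [ 0.1  0.  -1. ] w 0.448 ff 0.0 t 88.6
 shift cm (tool) [ 0.03  0.45 11.12] turn z None
rod 175 angle 1.0238527653349838 x at z.2 0.010634022518000052 zmax 0.24914045784676064 from pivot 1.036305982802032
lid angle 1.4907016406764821 1217
```

{"name": "move_arm", "arguments": {
  "deltas": [
    [0,0.4,4,0,0,0],
    [0,0,4,0,0,0],
    [0,0,3.1,0,0,0],
    [0,0,0,0,0,0],
    [0,0,0,0,0,0]
  ]
}}

```text
time: 89.3
eef_pos: [0.5792, 0.3115, 0.1003]
ee_rot: [[-0.845, 0.048, 0.532], [0.037, 0.999, -0.031], [-0.533, -0.006, -0.846]]
contact_force: [-0.7, 0.4, -0.2]
width: 0.451
finger_force: 0.0
```

{"name": "move_arm", "arguments": {
  "deltas": [
    [0,0,0,0,0,0],
    [0,0,0,0,0,0],
    [0,0,0,0,0,0],
    [0,0,0,0,0,0]
  ],
  "fingers": 0
}}

```text
time: 89.8
eef_pos: [0.5786, 0.3124, 0.1001]
ee_rot: [[-0.845, 0.045, 0.532], [0.035, 0.999, -0.03], [-0.533, -0.007, -0.846]]
contact_force: [0.4, 0.1, 2.6]
width: 0.158
finger_force: 30.0
```

```bash
python3 -c "
from h import *
go(None)
s=status.get_state();R=s['ee_rot'];G=s['eef_pos']-.019*R[:,2]
P=np.array([.5158,.03]);v=np.array([G[0],G[2]])-P;r=np.hypot(*v);a=np.arctan2(v[1],v[0]);print('r,a',r,a)
b0=np.arctan2(R[0,2],-R[2,2])
N=20;pts=[]
for k in range(N+1):
    t=a*(1-k/N)-.02*k/N;b=b0*(1-k/N)
    pts.append((P[0]+r*np.cos(t)+.019*np.sin(b),P[1]+r*np.sin(t)-.019*np.cos(b),b))
out=[]
for k in range(N):
    x,z,b=pts[k];dx,dz=pts[k+1][0]-x,pts[k+1][1]-z
    out.append([round(100*(-dx*np.cos(b)-dz*np.sin(b)),2),round(100*(dx*np.sin(b)-dz*np.cos(b)),2),round(np.degrees(b-pts[k+1][2]),2)])
print(out,pts[-1])
"
```

```text
TCP [0.5786 0.3124 0.1001] yaw 177.7 z [ 0.532 -0.03  -0.846] F [0.4 0.1 2.6] w 0.158 ff 30.0 t 89.8
r,a 0.10098049100957215 1.0217597670990533
[[np.float64(-0.17), np.float64(0.48), np.float64(1.61)], [np.float64(-0.16), np.float64(0.48), np.float64(1.61)], [np.float64(-0.14), np.float64(0.49), np.float64(1.61)], [np.float64(-0.13), np.float64(0.49), np.float64(1.61)], [np.float64(-0.12), np.float64(0.5), np.float64(1.61)], [np.float64(-0.11), np.float64(0.5), np.float64(1.61)], [np.float64(-0.1), np.float64(0.5), np.float64(1.61)], [np.float64(-0.08), np.float64(0.51), np.float64(1.61)], [np.float64(-0.07), np.float64(0.51), np.float64(1.61)], [np.float64(-0.06), np.float64(0.51), np.float64(1.61)], [np.float64(-0.05), np.float64(0.52), np.float64(1.61)], [np.float64(-0.04), np.float64(0.52), np.float64(1.61)], [np.float64(-0.02), np.float64(0.52), np.float64(1.61)], [np.float64(-0.01), np.float64(0.52), np.float64(1.61)], [np.float64(0.0), np.float64(0.52), np.float64(1.61)], [np.float64(0.01), np.float64(0.52), np.float64(1.61)], [np.float64(0.03), np.float64(0.52), np.float64(1.61)], [np.float64(0.04), np.float64(0.53), np.float64(1.61)], [np.float64(0.05), np.float64(0.53), np.float64(1.61)], [np.float64(0.06), np.float64(0.53), np.float64(1.61)]] (np.float64(0.6167602955845646), np.float64(0.008980524817770449), np.float64(0.0))
```

```bash
python3 -c "
import numpy as np
P=np.array([.5158,.03]);r=.101;a=1.022;b0=np.radians(32.1);N=20;pts=[]
for k in range(N+1):
    t=a*(1-k/N)-.02*k/N;b=b0-np.radians(1.6)*min(k,10)
    pts.append((P[0]+r*np.cos(t)+.019*np.sin(b),P[1]+r*np.sin(t)-.019*np.cos(b),b))
for k in range(8,N):
    x,z,b=pts[k];dx,dz=pts[k+1][0]-x,pts[k+1][1]-z
    print(k,round(100*(-dx*np.cos(b)-dz*np.sin(b)),2),round(100*(dx*np.sin(b)-dz*np.cos(b)),2))
print(pts[-1])
"
```

```text
8 -0.07 0.51
9 -0.06 0.51
10 -0.1 0.52
11 -0.07 0.52
12 -0.05 0.52
13 -0.02 0.53
14 0.01 0.53
15 0.03 0.52
16 0.06 0.52
17 0.09 0.52
18 0.12 0.51
19 0.14 0.51
(np.float64(0.6220487790860696), np.float64(0.009725330734979071), np.float64(0.28099800957108706))
```

{"name": "move_arm", "arguments": {
  "deltas": [
    [-0.17,0,0.48,0,1.6,0],
    [-0.16,0,0.48,0,1.6,0],
    [-0.14,0,0.49,0,1.6,0],
    [-0.13,0,0.49,0,1.6,0],
    [-0.12,0,0.5,0,1.6,0],
    [-0.11,0,0.5,0,1.6,0],
    [-0.1,0,0.5,0,1.6,0],
    [-0.08,0,0.51,0,1.6,0],
    [-0.07,0,0.51,0,1.6,0],
    [-0.06,0,0.51,0,1.6,0]
  ]
}}

```text
time: 91.05
eef_pos: [0.6093, 0.3113, 0.0598]
ee_rot: [[-0.96, 0.045, 0.277], [0.041, 0.999, -0.018], [-0.278, -0.006, -0.961]]
contact_force: [-0.7, 1.1, 1.7]
width: 0.146
finger_force: 29.7
```

{"name": "move_arm", "arguments": {
  "deltas": [
    [-0.1,0,0.52,0,0,0],
    [-0.07,0,0.52,0,0,0],
    [-0.05,0,0.52,0,0,0],
    [-0.02,0,0.53,0,0,0],
    [0.01,0,0.53,0,0,0],
    [0.03,0,0.52,0,0,0],
    [0.06,0,0.52,0,0,0],
    [0.09,0,0.52,0,0,0],
    [0.12,0,0.51,0,0,0],
    [0.14,0,0.45,0,0,0],
    [0,0,0,0,0,0],
    [0,0,0,0,0,0]
  ]
}}

```text
time: 92.55
eef_pos: [0.6234, 0.3107, 0.0104]
ee_rot: [[-0.959, 0.044, 0.281], [0.041, 0.999, -0.017], [-0.282, -0.005, -0.96]]
contact_force: [3.3, 6.1, 0.5]
width: 0.137
finger_force: 30.1
```

```bash
cat >> h.py <<'E'
def rodlow(f):
    p,d,i=shot('side',f);L=loc(cloud(d,i))
    m=(abs(L[...,1]-.175)<.02)&(L[...,2]>.02)&(L[...,2]<.15)&(L[...,0]>.05)&(L[...,0]<.16)&(d>0);q=L[m]
    print('rod low',len(q));
    for x in (.06,.08,.1,.12,.14,.15):
        s=q[abs(q[:,0]-x)<.008]
        if len(s):print(x,'ztop',np.percentile(s[:,2],90).round(4),'y',np.median(s[:,1]).round(3))
    return p
E
python3 -c "
from h import *
go(None); p=rodlow('s24'); cv2.imwrite('pics/s24c.png',cv2.resize(p[190:390,150:350],None,fx=3,fy=3))"
```

```text
TCP [0.6234 0.3107 0.0104] yaw 177.5 z [ 0.281 -0.017 -0.96 ] F [3.3 6.1 0.5] w 0.137 ff 30.1 t 92.5
rod low 186
0.06 ztop 0.0469 y 0.178
0.08 ztop 0.0469 y 0.181
0.1 ztop 0.0478 y 0.179
0.12 ztop 0.0497 y 0.178
0.14 ztop 0.05 y 0.179
0.15 ztop 0.0515 y 0.179
```

View pics/s24c.png

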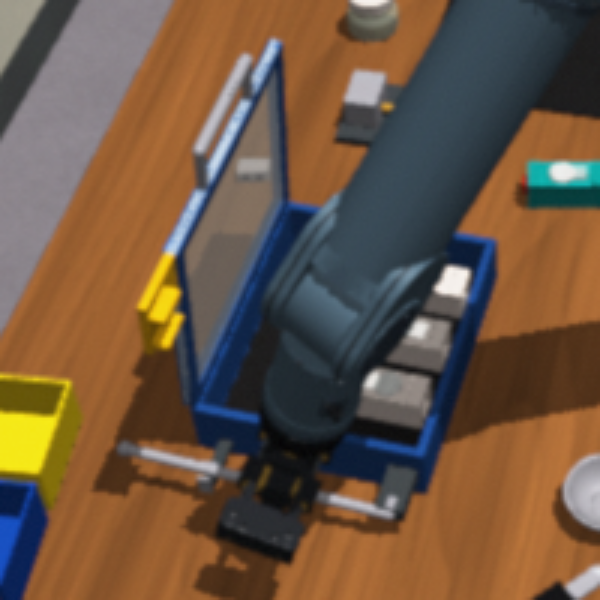

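The rod still stands about 0.06 rad above level (tip z 0.05, seen at (125,448)). I'll release it and press it down with closed fingers.

{"name": "move_arm", "arguments": {
  "deltas": [
    [0,0,0,0,0,0],
    [0,0,0,0,0,0],
    [0,0,0,0,0,0],
    [0,0,-3,0,0,0],
    [0,0,-4,0,0,0],
    [0,0,0,0,0,0]
  ],
  "fingers": 0.45
}}

```text
time: 93.35
eef_pos: [0.6032, 0.3117, 0.0798]
ee_rot: [[-0.959, 0.045, 0.281], [0.042, 0.999, -0.018], [-0.282, -0.005, -0.959]]
contact_force: [-0.3, 0.2, -0.0]
width: 0.451
finger_force: 0.0
```

{"name": "move_arm", "arguments": {
  "deltas": [
    [-0.2,0.1,0,0,0,0],
    [-0.2,0,0,0,0,0],
    [0,0,0,0,0,0],
    [0,0,0,0,0,0],
    [0,0,0,0,0,0],
    [0,0,0,0,0,0]
  ],
  "fingers": 0
}}

```text
time: 94.1
eef_pos: [0.606, 0.3116, 0.0779]
ee_rot: [[-0.96, 0.046, 0.278], [0.042, 0.999, -0.02], [-0.278, -0.008, -0.96]]
contact_force: [-0.1, 0.1, 0.4]
width: 0.007
finger_force: 0.0
```

```bash
python3 -c "
from h import *
go([.625,.3115,.045]); rodlow('s25')"
```

```text
TCP [0.606  0.3116 0.0779] yaw 177.5 z [ 0.278 -0.02  -0.96 ] F [-0.1  0.1  0.4] w 0.007 ff 0.0 t 94.1
 shift cm (tool) [-0.9   0.11  3.69] turn z None
rod low 174
0.06 ztop 0.0435 y 0.177
0.08 ztop 0.0459 y 0.181
0.1 ztop 0.0479 y 0.178
0.12 ztop 0.0509 y 0.18
0.14 ztop 0.0521 y 0.178
0.15 ztop 0.053 y 0.179
```

{"name": "move_arm", "arguments": {
  "deltas": [
    [-0.5,0.05,2,0,0,0],
    [-0.4,0.05,1.7,0,0,0],
    [0.08,0,0.29,0,0,0],
    [0.08,0,0.29,0,0,0],
    [0.05,0,0.19,0,0,0],
    [0,0,0,0,0,0]
  ]
}}

```text
time: 94.9
eef_pos: [0.6255, 0.3108, 0.0393]
ee_rot: [[-0.959, 0.046, 0.279], [0.042, 0.999, -0.021], [-0.28, -0.009, -0.96]]
contact_force: [-7.0, -4.7, 17.5]
width: 0.0
finger_force: 8.5
```

```bash
python3 -c "
from h import *
go(None); rodlow('s26')"
```

```text
TCP [0.6255 0.3108 0.0393] yaw 177.5 z [ 0.279 -0.021 -0.96 ] F [-7.  -4.7 17.5] w 0.0 ff 8.5 t 94.9
rod low 169
0.06 ztop 0.0366 y 0.175
0.08 ztop 0.0373 y 0.178
0.1 ztop 0.0357 y 0.179
0.12 ztop 0.036 y 0.179
0.14 ztop 0.0363 y 0.178
0.15 ztop 0.0349 y 0.178
```

The rod now reads level. I'm backing off and going to the handle for closing.

{"name": "move_arm", "arguments": {
  "deltas": [
    [0,0,-3,0,0,0],
    [0,0,-5,0,0,0],
    [0,0,-5,0,0,0],
    [0,0,-5,0,0,0],
    [0,0,-5,0,0,0],
    [0,0,-5,0,0,0],
    [0,0,-5,0,0,0],
    [0,0,0,0.7,5.3,0],
    [0,0,0,0.5,5.3,0],
    [0,0,0,0,5.5,0],
    [0,0,0,0,0,0]
  ],
  "fingers": 0.45
}}

```text
time: 96.32
eef_pos: [0.5346, 0.3173, 0.3536]
ee_rot: [[-0.999, 0.052, 0.0], [0.052, 0.998, -0.028], [-0.002, -0.028, -1.0]]
contact_force: [0.6, 0.4, 0.1]
width: 0.453
finger_force: 0.0
```

```bash
python3 -c "
from h import *
go([.687,.14,.4]); rodlow('s27')"
```

```text
TCP [0.5346 0.3173 0.3536] yaw 177.0 z [ 0.    -0.028 -1.   ] F [0.6 0.4 0.1] w 0.453 ff 0.0 t 96.3
 shift cm (tool) [-16.15 -17.04  -4.13] turn z None
rod low 184
0.06 ztop 0.039 y 0.179
0.08 ztop 0.0383 y 0.178
0.1 ztop 0.0371 y 0.179
0.12 ztop 0.0381 y 0.179
0.14 ztop 0.0398 y 0.179
0.15 ztop 0.0384 y 0.179
```

```bash
python3 -c "
from h import *
import h
for f in ('s1','s2','s26','s27'):
    p,d,i=load(f);L=loc(cloud(d,i));m=(abs(L[...,1]-.175)<.02)&(L[...,2]>.02)&(L[...,2]<.15)&(L[...,0]>.05)&(L[...,0]<.16)&(d>0);q=L[m]
    print(f,[np.percentile(q[abs(q[:,0]-x)<.012][:,2],[50,90]).round(4).tolist() for x in (.06,.09,.12,.145)])"
```

```text
s1 [[0.0325, 0.0359], [0.0333, 0.037], [0.033, 0.037], [0.0327, 0.037]]
s2 [[0.0337, 0.0377], [0.0327, 0.0385], [0.0328, 0.0368], [0.0332, 0.0374]]
s26 [[0.0338, 0.0388], [0.0331, 0.0372], [0.0319, 0.0356], [0.0326, 0.0356]]
s27 [[0.0334, 0.0375], [0.0334, 0.0374], [0.0343, 0.0382], [0.0333, 0.0396]]
```

{"name": "move_arm", "arguments": {
  "deltas": [
    [0,0,-4.2,-1.6,0,0],
    [-4,-4.2,0,0,0,0],
    [-4,-4.2,0,0,0,0],
    [-4,-4.2,0,0,0,0],
    [-4,-4.2,0,0,0,0],
    [0,0,0,0,0,10],
    [0,0,0,0,0,10],
    [0,0,0,0,0,10],
    [0,0,0,0,0,10],
    [0,0,0,0,0,10],
    [0,0,0,0,0,10]
  ]
}}

```text
time: 97.75
eef_pos: [0.6841, 0.1444, 0.3966]
ee_rot: [[-0.452, 0.892, 0.003], [0.892, 0.452, -0.0], [-0.002, 0.002, -1.0]]
contact_force: [-0.7, -0.0, -0.1]
width: 0.451
finger_force: 0.0
```

{"name": "move_arm", "arguments": {
  "deltas": [
    [0,0,0,0,0,10],
    [0,0,0,0,0,10],
    [0,0,0,0,0,9.2],
    [0,0,0,0,0,0],
    [0,0,0,0,0,0]
  ]
}}

```text
time: 98.38
eef_pos: [0.6845, 0.1439, 0.3964]
ee_rot: [[0.032, 0.999, 0.002], [0.999, -0.032, -0.0], [-0.0, 0.002, -1.0]]
contact_force: [0.2, -0.3, 0.1]
width: 0.449
finger_force: 0.0
```

```bash
python3 -c "
from h import *
handle('w28',.687,.328); go([.687,.14,.31],87.8)"
```

```text
handle 1236 x 0.6817651846217254 0.6947955302337111 ztop 0.33496769013370037
TCP [0.6846 0.1437 0.3963] yaw 88.1 z [ 0.002 -0.    -1.   ] F [-0.  -0.1 -1. ] w 0.449 ff 0.0 t 98.4
 shift cm (tool) [-0.37  0.23  8.64] turn z 0.3
```

The rod is as stowed as at the start. I'm gripping the handle and lowering the lid.

{"name": "move_arm", "arguments": {
  "deltas": [
    [-0.2,0.35,3,0,0,0],
    [0,0,3,0,0,0],
    [0,0,2.7,0,0,0],
    [0,0,0,0,0,0],
    [0,0,0,0,0,0]
  ]
}}

```text
time: 99.05
eef_pos: [0.6891, 0.1414, 0.3106]
ee_rot: [[0.035, 0.999, 0.003], [0.999, -0.035, 0.0], [0.0, 0.003, -1.0]]
contact_force: [0.1, 0.3, 0.6]
width: 0.449
finger_force: 0.0
```

{"name": "move_arm", "arguments": {
  "deltas": [
    [0,0,0,0,0,0],
    [0,0,0,0,0,0],
    [0,0,0,0,0,0],
    [0,0,0,0,0,0]
  ],
  "fingers": 0
}}

```text
time: 99.55
eef_pos: [0.6886, 0.1413, 0.3097]
ee_rot: [[0.036, 0.999, 0.002], [0.999, -0.036, -0.0], [-0.0, 0.002, -1.0]]
contact_force: [-0.6, -0.2, 2.8]
width: 0.121
finger_force: 29.3
```

{"name": "move_arm", "arguments": {
  "deltas": [
    [0,-1.78,0.21,0,0,0],
    [0,-1.76,0.33,0,0,0],
    [0,-1.74,0.44,0,0,0],
    [0,-1.7,0.56,0,0,0],
    [0,-1.66,0.67,0,0,0],
    [0,-1.61,0.79,0,0,0],
    [0,-1.56,0.89,0,0,0],
    [0,-1.49,1.0,0,0,0],
    [0,-1.42,1.1,0,0,0],
    [0,-1.34,1.19,0,0,0],
    [0,-1.26,1.28,0,0,0]
  ]
}}

```text
time: 100.92
eef_pos: [0.517, 0.1473, 0.224]
ee_rot: [[0.036, 0.999, 0.006], [0.999, -0.036, 0.0], [0.0, 0.006, -1.0]]
contact_force: [9.5, 0.2, -8.3]
width: 0.11
finger_force: 30.3
```

{"name": "move_arm", "arguments": {
  "deltas": [
    [0,-1.17,1.36,0,0,0],
    [0,-1.08,1.44,0,0,0],
    [0,-0.98,1.51,0,0,0],
    [0,-0.87,1.57,0,0,0],
    [0,-0.76,1.62,0,0,0],
    [0,-0.65,1.67,0,0,0],
    [0,-0.54,1.71,0,0,0],
    [0,-0.42,1.74,0,0,0],
    [0,-0.3,1.6,0,0,0]
  ]
}}

```text
time: 102.05
eef_pos: [0.4479, 0.1498, 0.0815]
ee_rot: [[0.035, 0.999, 0.001], [0.999, -0.035, -0.0], [-0.0, 0.001, -1.0]]
contact_force: [0.5, 0.0, -1.6]
width: 0.096
finger_force: 30.2
```

```bash
python3 -c "
from h import *
go([.4445,.143,.045],87.8)"
```

```text
TCP [0.4479 0.1498 0.0815] yaw 88.0 z [ 0.001 -0.    -1.   ] F [ 0.5  0.  -1.6] w 0.096 ff 30.2 t 102.0
 shift cm (tool) [-0.69 -0.32  3.65] turn z 0.2
```

Easing it down the rest of the way with a light press, then releasing.

{"name": "move_arm", "arguments": {
  "deltas": [
    [0,-0.12,1.2,0,0,0],
    [0,-0.1,1.2,0,0,0],
    [0,-0.05,0.9,0,0,0],
    [0,0,0.4,0,0,0],
    [0,0,0.2,0,0,0],
    [0,0,0,0,0,0]
  ]
}}

```text
time: 102.8
eef_pos: [0.4444, 0.1499, 0.0428]
ee_rot: [[0.035, 0.999, -0.0], [0.999, -0.035, -0.001], [-0.001, -0.0, -1.0]]
contact_force: [-4.7, 0.8, -3.3]
width: 0.089
finger_force: 30.4
```

{"name": "move_arm", "arguments": {
  "deltas": [
    [0,0,0,0,0,0],
    [0,0,0,0,0,0],
    [0,0,0,0,0,0],
    [0,0,-3,0,0,0],
    [0,0,-5,0,0,0],
    [0,0,-5,0,0,0],
    [0,0,-5,0,0,0],
    [-2,-2,-5,0,0,0],
    [0,0,0,0,0,0],
    [0,0,0,0,0,0]
  ],
  "fingers": 0.45
}}

```text
time: 104.05
eef_pos: [0.4245, 0.1307, 0.2728]
ee_rot: [[0.036, 0.999, 0.002], [0.999, -0.036, -0.0], [0.0, 0.002, -1.0]]
contact_force: [-0.4, -0.0, 0.1]
width: 0.454
finger_force: 0.0
```

```bash
python3 -c "
from h import *
go(None); p=rodlow('s30')
p2,d,i=shot('wrist','w30');L=loc(wcloud(d,i))
m=(L[...,2]>.05)&(L[...,2]<.1)&(L[...,0]>-.17)&(L[...,0]<.1)&(abs(L[...,1]+.03)<.1)&(d>0);q=L[m]
for x in (-.155,-.1,-.05,0,.05): 
    s=q[abs(q[:,0]-x)<.006]; print(x,len(s),np.percentile(s[:,2],[50,95]).round(4) if len(s) else '')
cv2.imwrite('pics/s30c.png',cv2.resize(p[90:440,120:440],None,fx=1.7,fy=1.7))"
```

```text
TCP [0.4245 0.1307 0.2728] yaw 87.9 z [ 0.002 -0.    -1.   ] F [-0.4 -0.   0.1] w 0.454 ff 0.0 t 104.0
rod low 186
0.06 ztop 0.0366 y 0.179
0.08 ztop 0.0385 y 0.179
0.1 ztop 0.035 y 0.178
0.12 ztop 0.0379 y 0.179
0.14 ztop 0.0373 y 0.178
0.15 ztop 0.0375 y 0.179
-0.155 1434 [0.0682 0.0699]
-0.1 1848 [0.069  0.0703]
-0.05 2007 [0.0673 0.0687]
0 1751 [0.0672 0.0685]
0.05 1495 [0.0673 0.0687]
```

View pics/s30c.png

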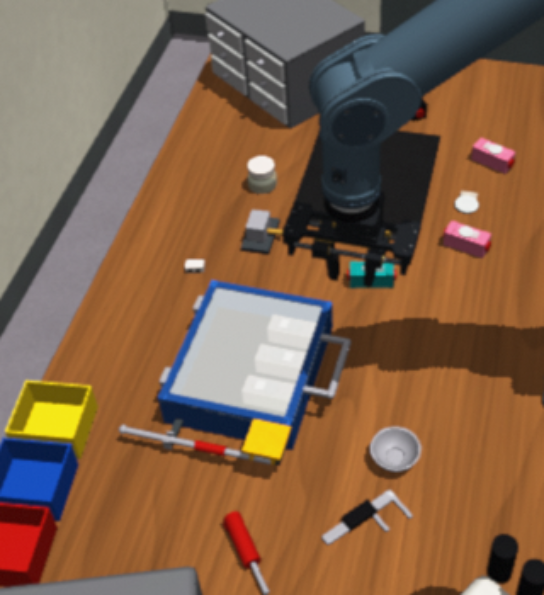

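The lid lies flat (handle top at 70 mm, as it should when shut), the rod is in its clip, the three cassettes are inside and the bystanders look untouched. Handing in.

```bash
python3 -c "
from h import *
print(job.close_job())"
```

```text
the job is handed in; nothing more can be done
None
```

The job is handed in at about 104 s of the 210 s: all six plugs were pressed to a hard stop, the three cassettes stand upright in the chest, the rod is back in its clip, the lid is fully shut, and the other things on the bench look untouched.

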